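Open the parts cubby to its stop and put the drained piston away right way up

ROBOT

A 6-joint arm with a two-finger parallel gripper is mounted at the origin on the work surface. World frame = base frame: x ahead of the robot, y to its left, z up, the work surface at z = 0. Lengths are in m, angles in degrees, forces in N, time in s.
With the tool pointing down it reaches from about 0.4 to 0.825 m from the base axis. Payload 7 kg.
Tool frame: the origin (TCP) lies midway between the tips of the shut fingers; the grasp point (between the pads) lies 19 mm behind it (r.grasp_offset is the distance from the TCP to the grasp point, in m); z points along the fingers, x is the direction in which the jaws open and shut, and the axes are right-handed (so a half turn about z gives the same grasp; the last joint's range is limited). The gripper opens to 88 mm and grips with 3 to 60 N. Pads are 19 mm wide; open, the fingers measure 130 mm over their backs; the gripper's body (78 mm by 193 mm) begins 47 mm behind the grasp point.
Start: joints at [-57.577, 20.546, 0.682, 0, -70.136, -16.507], TCP at [0.185, -0.649, 0.227] pointing down, gripper open.
Joint ranges: [-176.03, 176.03], [-82.01, 121.73], [-58.28, 71.71], [-173.87, 95.51], [-174.79, -0.11], [-173.66, 173.66]. Speed limits (degrees/s): [136.94, 136.94, 172.46, 180, 180, 180].

INTERFACE

Orientations are given as [roll, pitch, yaw] about the fixed x, y, z axes, in that order (R = Rz(yaw) Ry(pitch) Rx(roll)).
In Python, from plant import r gives the robot as it stands.
- The arm moves only by the tool step_arm, never from a script. Its argument "deltas" is a list of rows, each a list of 7 numbers: the turn, a rotation vector about the tool's x, y, z in rad, then the shift along the tool's x, y, z in mm, then the opening, from -1 (shut) to 1 (fully open), so that 0 is half open. In form: [[ax, ay, az, x, y, z, grip], ...]. A call has 1 to 10 rows; each row shifts and turns the pose as measured when the row begins, along the tool's axes as they then stand; what a row does not reach is not made up. A row lasts 1/10 s, in which the tool goes at most 50 mm and 8.59 degrees, less where a joint would pass 70% of its speed; a pose out of reach is approached as far as the arm can. A call with a gripper value outside its range is refused whole. The fingers move at their own pace and stop on an object; "squeeze" is the grip in N (left out, the last holds). Time passes only in rows, so rows that do not move let the fingers close. It gives the time, the measured TCP pose, the force and the opening at its end, in the units of the state.
- r.get_state(): the state, without advancing time (a new reading comes with each control period).
- r.capture(name): name is "side" or "top"; returns the picture (400x640x3 uint8, red, green, blue); there is no depth.
- r.camera_info(name): a dict with "vertical_fov" (degrees; the focal length in pixels is half the picture's height over the tangent of half this angle, whatever the lens; pixels are square), "cx", "cy" (the principal point, pixels), "view" (4x4, takes a point from world to camera coordinates). Camera axes: x right, y down, z forward; pixel columns grow to the right and rows downward; lengths in m; the calibration is good to about 2 mm. A picture is of the moment at which its call begins. camera_info takes no time and is no camera call.
- r.close_job(): hands the job in, once; it reports no verdict.
The state is a dict: "time_s": time; "joints": joint angles; "qd": joint speeds; "joint_torque": joint torques, N m; "tcp_pos": TCP position; "eef_rot": TCP orientation; "contact_force": force on the tool from outside, world axes, zero at the start; "moment": the same for the moment, N m; "gripper_width": finger opening in m.
Only numpy, scipy, OpenCV 4.12 (cv2) and the standard library are available. Lean on these libraries where they do the work, as an engineer would, in place of code of your own. Each camera call takes 0.05 s, during which the arm holds its last target.

TASK

Draw the steel gate of the parts cubby to the left by its handle until it comes up solid against its end stop, and leave it there. Then take the piston that is standing mouth down to drain, turn it over, and stand it mouth up on the floor of the opened bay, far enough in that the gate could slide shut in front of it. Leave the other piston and everything else lying on the bench where it is.

Things in the scene. Friction and masses are not known exactly. Their poses are not given: they have to be found in the camera images.
- gate_plate (a joint): How far the sliding gate is drawn, in m: 0 is shut, growing as it slides to the cubby's left (+y of the bay's frame); it may start up to 20 mm open. It drags with about 4 N all the way, stays where it is left, and ends on a solid stop somewhere between 140 and 175 mm, to be felt. Drawn out, it parks in front of the blank left half.
- gate_grip (a point): Middle of the gate's handle, a dark steel bar of 10 mm round on two legs at its ends. The gate leans: it rises backwards at 55 degrees from the bench. The bar runs 70 mm straight up this slope, 30 mm clear of the gate plate. Axes as the bay's: pinch the bar across y. Moves with the gate.
- roof_edge (a point): Front edge of the bay's roof, middle of the bay, 126 mm above the bay floor; the roof covers all behind it, so a gripper held upright cannot reach in. Axes as the bay's. The sloping mouth runs from here down to the front lip 83 mm nearer the robot. The gate channels stand 10 mm out of the mouth; the lower one's edge is 20 mm above the bay floor.
- cubby: Grey sheet-steel parts cubby fixed to the bench, front towards the robot: 360 wide, 150 deep, 134 mm high, front face sloping back. Right half: the bay behind the gate; left half: blank front with the stop blocks. Origin: centre of its underside, axes as the bay's.
- bay (a point): Floor of the bay behind the gate, midway between its side walls; x points to the cubby's back, y to its left, z up. The bay is 166 mm wide (open gate: free from y -83 to 75 mm), its floor runs from x -80 to 61 mm (back wall). A piston on the floor clears the shut gate if its centre is at x = -32 mm or more.
- piston_1_mid (a point): Centre of a black phenolic caliper piston: a plain cup 50 mm across and 50 mm long, wall 7 mm, one end closed (the crown, a paler machined face), the other an open mouth 36 mm across, about 85 g. Its z axis points out of the mouth. It starts mouth down on the bench, its closed crown up. It may stand left or right of the mat.
- piston_2_mid (a point): Centre of a second piston just like the first, same axes, standing mouth up (its open cup is seen from above) on the other side of the mat. Stays where it is.
- mat: Grey rubber work mat fixed on the bench between the pistons, 130 (x) by 180 (y) by 3 mm thick, nothing on it: room to lay a piston down and regrasp. Origin: centre of its underside.
- gauge: Bystander: stepped flat steel pad wear gauge, 131 x 26 x 5 mm. Origin: about its middle, underside.
- bleeder: Bystander: brass bleeder screw, 46 mm long, 13 mm thick, lying. Origin under its middle.
- bolt: Bystander: zinc-plated hex flange bolt, 60 mm long, 24 mm thick, lying. Origin under its middle.
- guide_pin: Bystander: steel caliper guide pin, 68 mm long, 16 mm thick, lying. Origin under its middle.
- seal: Bystander: rubber piston seal ring, 58 mm across, 6 mm high. Origin: centre of its underside.
- spanner: Bystander: steel spanner 170 mm long, lying flat. Origin under its middle.

How it is judged:
By the outcome, as a careful person would: the job done as asked, in the order asked, and still so for the second after the job is handed in, with the robot touching nothing.
It also fails if it takes over 72 s, if anything falls off the work surface, if the arm or the gripper's body presses on something with over 40 N, if the wrist force passes 120 N, or if a joint passes its speed limit or range.

## Working session

There is one attempt and no reset: what is moved stays moved. The work goes in short steps, Python scripts to look and compute and a tool call to move; the robot and the scene stay as the last step left them, time stands still between calls to the robot, and variables do not carry over. Pictures are saved under pics/ and viewed, and the job is handed in when it is done.

Besides the shell and the picture viewer there is one more tool, called after "Request:" as name([rows], argument=value, ...), one row to a line, values as JSON. step_arm: Moves the arm, as the interface text tells. Its arguments: {"type":"object","properties":{"deltas":{"type":"array","items":{"type":"array","items":{"type":"number"}}},"squeeze":{"type":"number"}},"required":["deltas"]}

```bash
ls; mkdir -p pics; python3 - <<'E'
from plant import r
import cv2
print(r.get_state()); 
for n in("side","top"):
    im=r.capture(n); cv2.imwrite(f"pics/{n}0.png",im[:,:,::-1]); print(n,r.camera_info(n))
print(r.grasp_offset)
E
```

```text
pics
{'time_s': 0.0, 'joints': array([-5.75766617e+01,  2.05914823e+01,  6.35699436e-01, -2.18944189e-02,
       -7.01380412e+01, -1.65088121e+01]), 'qd': array([ 0.04705258, -0.0532596 ,  0.07827173, -0.05003202, -0.03546601,
       -0.02393733]), 'joint_torque': array([-7.63051848e-04, -5.82726753e+01,  2.93056512e+01,  6.99719444e+00,
        6.95014576e-03, -1.33099084e-04]), 'tcp_pos': array([ 0.18495814, -0.64865364,  0.22563123]), 'eef_rot': array([-1.79993070e+02, -9.58055832e-02,  1.05907065e+02]), 'contact_force': array([-0.25900339, -0.27944436, -0.09333789]), 'moment': array([ 0.02857167, -0.00239162,  0.02536306]), 'gripper_width': 0.08793290569569767}
side {'vertical_fov': 44.276314238070036, 'cx': 317.1699104720953, 'cy': 197.99755043590332, 'view': array([[-8.87950302e-01, -4.59939233e-01, -4.04490625e-04,
         5.04883217e-01],
       [-2.30766162e-01,  4.46273341e-01, -8.64631184e-01,
         2.24496697e-01],
       [ 3.97858317e-01, -7.67656178e-01, -5.02406959e-01,
         1.16296730e+00],
       [ 0.00000000e+00,  0.00000000e+00,  0.00000000e+00,
         1.00000000e+00]])}
top {'vertical_fov': 42.68152670795254, 'cx': 317.176563624169, 'cy': 190.4258847660656, 'view': array([[-0.02877456, -0.99954504, -0.00904083,  0.02743228],
       [-0.99273455,  0.02963331, -0.11661898,  0.56663639],
       [ 0.11683383,  0.00561949, -0.99313558,  1.26113254],
       [ 0.        ,  0.        ,  0.        ,  1.        ]])}
0.0188
```

View pics/side0.png

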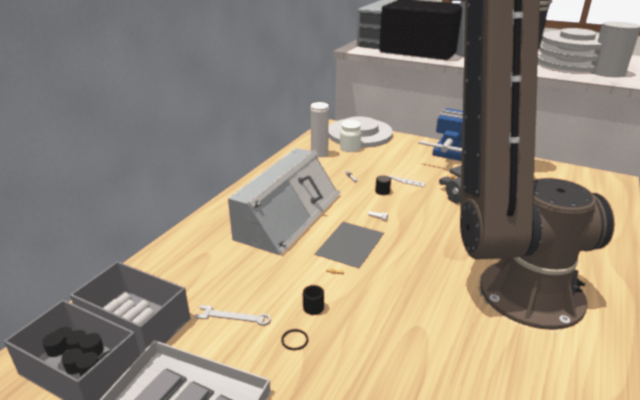

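View pics/top0.png

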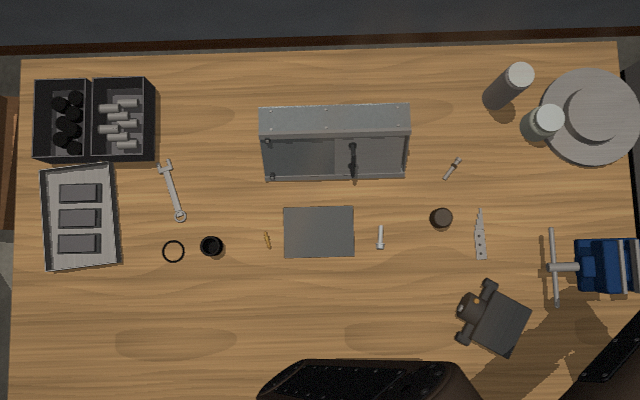

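The top view shows piston_1, crown up, at about (441,218), and piston_2, open, at (211,246). The gate handle is near (352,160) and the mat centre near (319,232). I'll zoom in next.

```bash
cat > h.py <<'E'
import numpy as np, cv2
from plant import r
from scipy.spatial.transform import Rotation as Ro
def cam(n):
    c=r.camera_info(n); f=200/np.tan(np.radians(c['vertical_fov']/2)); V=np.array(c['view']); return f,c['cx'],c['cy'],V
def ray(n,u,v):
    f,cx,cy,V=cam(n); d=V[:3,:3].T@np.array([(u-cx)/f,(v-cy)/f,1]); o=-V[:3,:3].T@V[:3,3]; return o,d
def onz(n,u,v,z):
    o,d=ray(n,u,v); return o+d*(z-o[2])/d[2]
def proj(n,p):
    f,cx,cy,V=cam(n); q=V[:3,:3]@np.array(p)+V[:3,3]; return np.array([f*q[0]/q[2]+cx,f*q[1]/q[2]+cy])
def tri(a,b):
    o1,d1=ray("side",*a);o2,d2=ray("top",*b)
    s=np.linalg.lstsq(np.c_[d1,-d2],o2-o1,rcond=None)[0]
    p,q=o1+s[0]*d1,o2+s[1]*d2
    return (p+q)/2,np.linalg.norm(p-q)
E
python3 - <<'E'
import cv2
s=cv2.imread('pics/side0.png');t=cv2.imread('pics/top0.png')
cv2.imwrite('pics/s_c.png',cv2.resize(s[140:260,220:380],None,fx=5,fy=5,interpolation=cv2.INTER_CUBIC)[:600])
cv2.imwrite('pics/t_c.png',cv2.resize(t[95:190,250:420],None,fx=4.7,fy=4.7,interpolation=cv2.INTER_CUBIC))
cv2.imwrite('pics/t_d.png',cv2.resize(t[140:270,270:500],None,fx=3.4,fy=3.4,interpolation=cv2.INTER_CUBIC))
E
```

```text
(no output)
```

View pics/s_c.png

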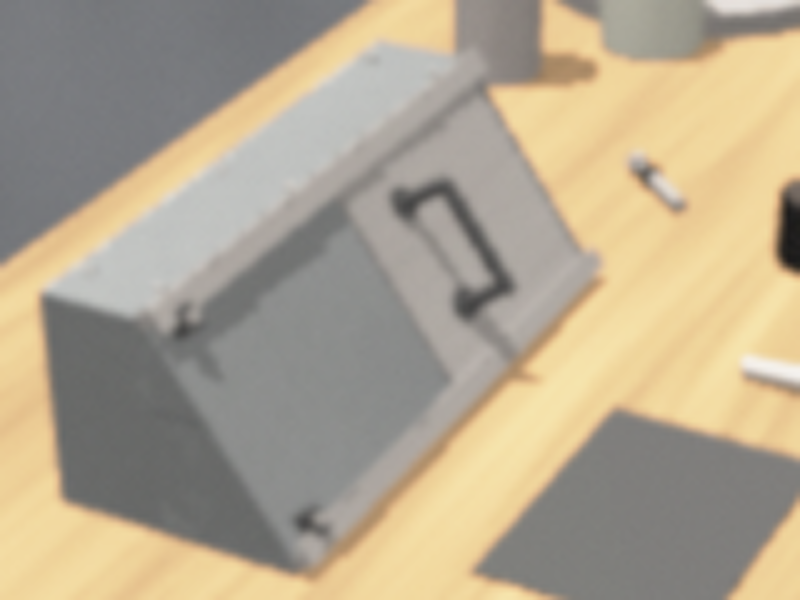

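View pics/t_c.png

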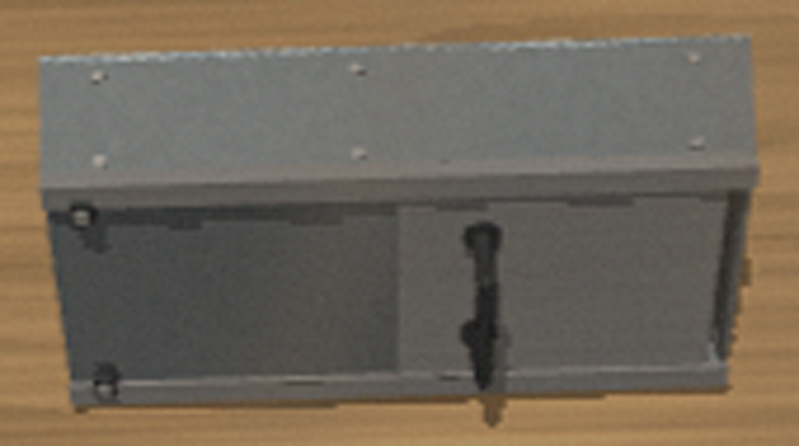

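View pics/t_d.png

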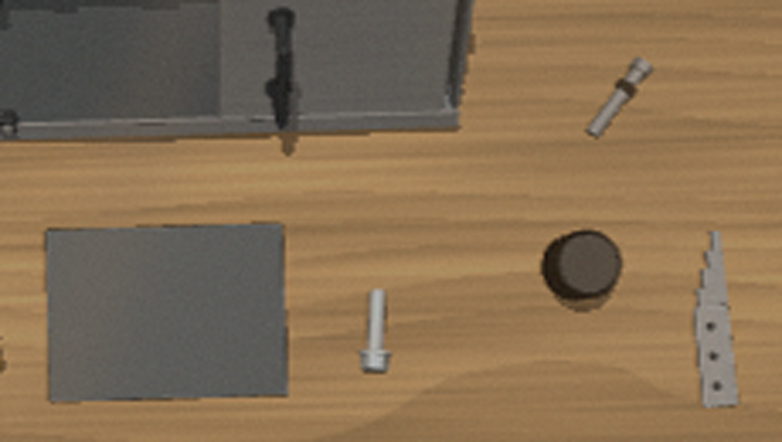

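The bar's ends are near side (309,177) and (321.6,198). In the top view the cubby's rear roof corners are near (258.5,107.3) and (409.6,103.1). The piston_1 crown disc is near (442.9,217.6).

```bash
python3 - <<'E'
from h import *
np.set_printoptions(precision=4,suppress=True)
a=onz('top',258.5,107.3,.134);b=onz('top',409.6,103.1,.134)
yv=(a-b);L=np.linalg.norm(yv);print('roof',a,b,L)
yaw=np.degrees(np.arctan2(-yv[0],yv[1]));print('yaw',yaw)
# side view: rear roof corners & front bottom corners
a2=onz('side',220+45/5,140+290/5,.134);c=onz('side',220+300/5,140+570/5,0);print(a2,c)
c2=onz('top',250+75/4.7,95+408/4.7,0);d2=onz('top',250+728/4.7,95+390/4.7,0);print('front',c2,d2)
# bar points
for s,t in(((309,177),(353,152)),((321.6,198),(353.2,176.9))): print('bar',tri(s,t))
print('piston1',onz('top',442.9,217.6,.05))
# masks
t=cv2.imread('pics/top0.png');hsv=cv2.cvtColor(t,cv2.COLOR_BGR2HSV)
m=(t.max(2)<75).astype(np.uint8);m[:, :420]=0;m[:,470:]=0;m[:195]=0;m[245:]=0
n,l,st,ce=cv2.connectedComponentsWithStats(m);print(st[1:],ce[1:])
for u in(311,333):pass
print('mat',[onz('top',*p,.003) for p in((284,207.5),(353.5,205.6),(354.5,256.5),(284.5,258))])
s=cv2.imread('pics/side0.png')
cv2.imwrite('pics/s_p.png',cv2.resize(s[150:240,340:440],None,fx=6,fy=6,interpolation=cv2.INTER_CUBIC))
cv2.imwrite('pics/t_p.png',cv2.resize(t[195:245,410:500],None,fx=8,fy=8,interpolation=cv2.INTER_CUBIC))
E
```

```text
roof [0.7585 0.144  0.134 ] [ 0.7575 -0.2151  0.134 ] 0.35912064034214536
yaw -0.16351598786973118
[0.7523 0.1456 0.134 ] [0.6059 0.141  0.    ]
front [0.5977 0.1436 0.    ] [ 0.5969 -0.2177  0.    ]
bar (array([ 0.642 , -0.0796,  0.1183]), np.float64(0.010169168211820082))
bar (array([ 0.5953, -0.0797,  0.0596]), np.float64(9.27529407723566e-05))
piston1 [ 0.4883 -0.2983  0.05  ]
[[430 208  21  21 144]
 [451 215   1   1   1]
 [451 219   1   2   2]] [[436.6389 219.0417]
 [451.     215.    ]
 [451.     219.5   ]]
mat [array([0.529 , 0.0978, 0.003 ]), array([ 0.5286, -0.0815,  0.003 ]), array([ 0.3985, -0.0792,  0.003 ]), array([0.3998, 0.0993, 0.003 ])]
```

View pics/t_p.png

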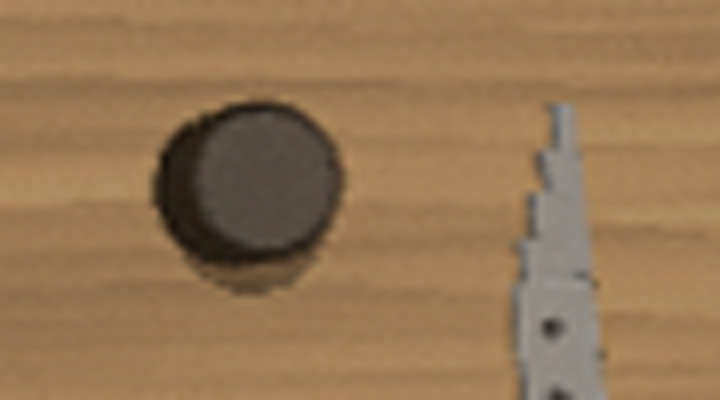

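View pics/s_p.png

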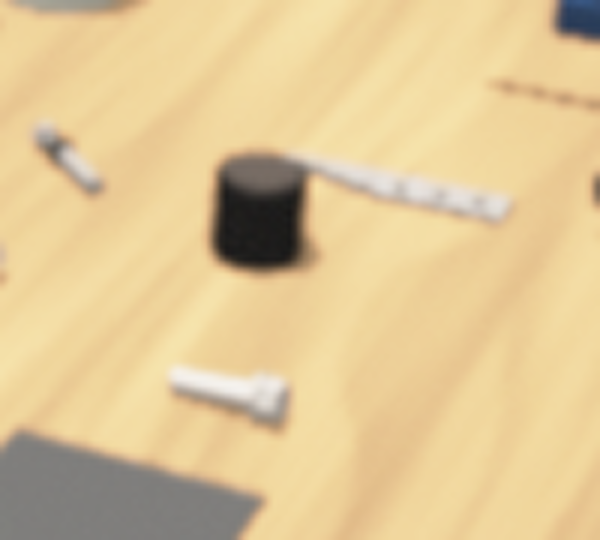

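```bash
cat >> h.py <<'E'
def Rt(theta,yaw=0):
    """tool z leans theta deg from down toward heading yaw; tool x = heading rotated +90 (left)"""
    t=np.radians(theta);s,c=np.sin(t),np.cos(t)
    M=np.c_[[0,1,0],[c,0,s],[s,0,-c]]
    return Ro.from_euler('z',yaw,degrees=True).as_matrix()@M
def cur():
    s=r.get_state(); return s,np.array(s['tcp_pos']),Ro.from_euler('xyz',s['eef_rot'],degrees=True).as_matrix()
def want(g,theta,yaw=0,back=0,verbose=True):
    """g = grasp point target (world). back = standoff mm along tool z. prints deltas"""
    s,p,R=cur(); T=Rt(theta,yaw); tcp=np.array(g)+T[:,2]*(r.grasp_offset-back/1000)
    rv=Ro.from_matrix(R.T@T).as_rotvec()
    print('t',round(s['time_s'],2),'turn(rad)',np.round(rv,3),'shift now mm',np.round(R.T@(tcp-p)*1000,1),'after turn',np.round(T.T@(tcp-p)*1000,1),'world mm',np.round((tcp-p)*1000,1))
    print(' joints',np.round(s['joints'],1),'F',np.round(s['contact_force'],1),'w',round(s['gripper_width'],4))
    print(' grasp pt now',np.round(p-R[:,2]*r.grasp_offset,4),'theta',round(np.degrees(np.arctan2(np.hypot(R[0,2],R[1,2])*np.sign(R[0,2]),-R[2,2])),1))
E
python3 -c "
from h import *
want([.617,-.08,.089],55,back=80)
s,p,R=cur();print(R.T@(np.array([.54,-.08,.30])-p)*1000)"
```

```text
t 0.1 turn(rad) [-0.954 -0.135  0.255] shift now mm [442.1 523.2 102.2] after turn [568.7 135.8 371.1] world mm [ 381.9  568.7 -101.6]
 joints [-57.6  20.6   0.6  -0.  -70.1 -16.5] F [-0.4  0.2 -0.1] w 0.0875
 grasp pt now [ 0.185  -0.6488  0.2445] theta -0.1
[449.73629475 497.31804179 -73.68112502]
```

Request:
step_arm([
  [0, 0, 0, 10, 11, -20, 0.2],
  [0, 0, 0.03, 28, 31, -15, 0.2],
  [0, 0, 0.03, 28, 31, -10, 0.2],
  [0, 0, 0.03, 28, 31, -10, 0.2],
  [0, 0, 0.03, 28, 31, -5, 0.2],
  [0, 0, 0.03, 28, 31, -5, 0.2],
  [0, 0, 0.03, 28, 31, 0, 0.2],
  [0, 0, 0.03, 28, 31, 0, 0.2],
  [0, 0, 0.03, 28, 31, 0, 0.2],
  [0, 0, 0.03, 28, 31, 0, 0.2],
])

```text
time_s: 1.1
tcp_pos: [0.4332, -0.3361, 0.2889]
eef_rot: [-179.7, -0.6, 89.3]
contact_force: [0.5, -0.4, 1.2]
gripper_width: 0.0525
```

```bash
python3 -c "
from h import *
want([.617,-.08,.089],55,back=80)
want([.54,-.08,.30],0)"
```

```text
t 1.1 turn(rad) [-0.964 -0.004 -0.015] shift now mm [256.  131.5 166.7] after turn [256.1 -58.3 204.1] world mm [ 133.7  256.1 -164.8]
 joints [-17.7   6.9  -9.1  -0.5 -74.4 -72.9] F [ 0.5 -0.4  1.2] w 0.0525
 grasp pt now [ 0.4333 -0.3363  0.3077] theta -0.6
t 1.1 turn(rad) [-0.005 -0.01  -0.011] shift now mm [257.2 104.    9.7] after turn [256.1 106.8   7.7] world mm [106.8 256.1  -7.7]
 joints [-17.7   6.9  -9.1  -0.5 -74.4 -72.9] F [ 0.5 -0.4  1.2] w 0.0525
 grasp pt now [ 0.4333 -0.3363  0.3077] theta -0.6
```

Request:
step_arm([
  [-0.137, 0, 0, 36, 10, 0, 0],
  [-0.137, 0, 0, 36, 10, 0, 0],
  [-0.137, 0, 0, 36, 0, 0, 0],
  [-0.137, 0, 0, 36, 0, 0, 0],
  [-0.137, 0, 0, 36, 0, 0, 0],
  [-0.137, 0, 0, 36, 0, 0, 0],
  [-0.137, 0, 0, 36, 0, 0, 0],
])

```text
time_s: 1.8
tcp_pos: [0.4721, -0.1394, 0.3121]
eef_rot: [132.0, -1.6, 89.9]
contact_force: [-87.9, -11.9, -158.1]
gripper_width: 0.0435
```

```bash
python3 -c "
from h import *
want([.617,-.08,.089],55,back=80)
for n in('side','top'): cv2.imwrite('pics/%s1.png'%n,r.capture(n)[:,:,::-1])
"
```

```text
t 1.8 turn(rad) [-0.123 -0.016 -0.023] shift now mm [ 54.2 -77.4 197.3] after turn [ 59.4 -99.6 185.5] world mm [  94.8   59.4 -188. ]
 joints [   8.3  -26.8  -58.3   26.   -11.9 -122.4] F [ -87.9  -11.9 -158.1] w 0.0435
 grasp pt now [ 0.4581 -0.1397  0.3246] theta 48.0
```

View pics/side1.png

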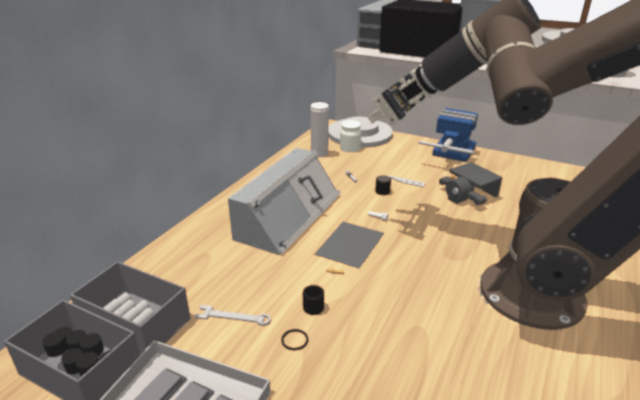

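View pics/top1.png

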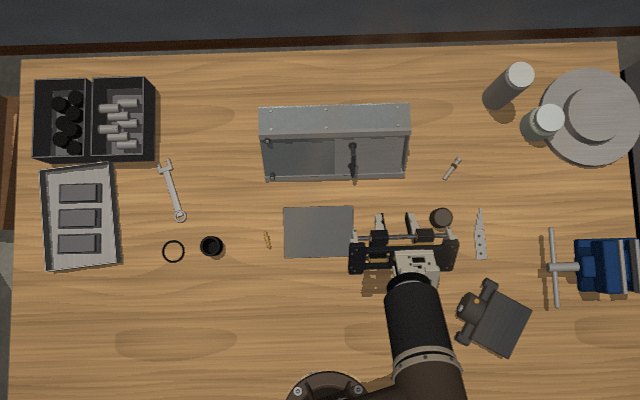

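The side view shows the gripper tilted above the mat's right. Joint 3 ran to its limit (-58.3°) and the force reading spiked with nothing touched. I'll move outward slowly and check it settles.

Request:
step_arm([
  [0, 0, 0, 0, 3, 6, 0],
  [0, 0, 0, 5, 5, 12, 0],
  [0, 0, 0, 10, 5, 15, 0],
])

```text
time_s: 2.2
tcp_pos: [0.5081, -0.1292, 0.3105]
eef_rot: [131.7, -1.9, 90.4]
contact_force: [-0.0, 0.9, 0.5]
gripper_width: 0.0439
```

```bash
python3 -c "
from h import *
want([.617,-.08,.089],55,back=80)
print(r.get_state()['qd'])
"
```

```text
t 2.2 turn(rad) [-0.118 -0.026 -0.021] shift now mm [  42.7 -100.8  169.2] after turn [  49.2 -119.   155.1] world mm [  58.8   49.2 -186.4]
 joints [   6.4  -21.8  -58.3   31.4   -6.2 -126.7] F [-0.   0.9  0.5] w 0.0439
 grasp pt now [ 0.494  -0.1297  0.323 ] theta 48.3
[ -5.2863147   22.78072572   0.17120534  26.6683468   21.15651638
 -24.4800836 ]
```

```bash
cat > kin.py <<'E'
import numpy as np, json, os
from scipy.optimize import least_squares
from scipy.spatial.transform import Rotation as Ro
D=[([-57.5767,20.5915,.6357,-.0219,-70.138,-16.509],[.18496,-.64865,.22563],[-179.993,-.0958,105.907]),
([-17.7,6.9,-9.1,-.5,-74.4,-72.9],[.4332,-.3361,.2889],[-179.7,-.6,89.3]),
([8.3,-26.8,-58.3,26,-11.9,-122.4],[.4721,-.1394,.3121],[132.0,-1.6,89.9]),
([6.4,-21.8,-58.3,31.4,-6.2,-126.7],[.5081,-.1292,.3105],[131.7,-1.9,90.4])]
if os.path.exists('log.json'):
    D+= [tuple(x) for x in json.load(open('log.json'))]
S4,S6=-1,-1
E_=lambda a,d: Ro.from_euler(a,d,degrees=True).as_matrix()
T0=np.c_[[0,0,-1],[0,-1,0],[-1,0,0]].astype(float)  # placeholder
def fk(q,P,T):
    t1x,t1z,l2x,l2z,t3x,t3y,t3z,t4z,t5x,t5y,t5z=P
    R=E_('z',q[0]);p=R@[t1x,0,t1z]
    R=R@E_('y',q[1]);p=p+R@[l2x,0,l2z]
    R=R@E_('y',-q[2]);p=p+R@[t3x,t3y,t3z]
    R=R@E_('x',S4*q[3]);p=p+R@[0,0,t4z]
    R=R@E_('y',-q[4]);p=p+R@[t5x,t5y,t5z]
    R=R@E_('x',S6*q[5])
    return p,R@T
def fitT():
    # average constant tool rotation and error
    M=[fk(q,np.zeros(11),np.eye(3))[1].T@Ro.from_euler('xyz',e,degrees=True).as_matrix() for q,p,e in D]
    m=Ro.from_matrix(M).mean(); err=[(m.inv()*Ro.from_matrix(x)).magnitude()*57.3 for x in M]
    return m.as_matrix(),err
def fit():
    global S4,S6
    best=None
    for a in(1,-1):
        for b in(1,-1):
            S4,S6=a,b; T,e=fitT()
            if best is None or max(e)<best[0]: best=(max(e),a,b,T)
    e,S4,S6,T=best
    x0=np.array([0,.3,0,.4,.4,-.1,0,0,.25,-.1,0])
    f=lambda P:np.r_[np.concatenate([(fk(q,P,T)[0]-p)*1000 for q,p,_ in D]),(P*np.array([1,.1,1,.1,.1,.3,1,1,.3,.3,1]))*3]
    s=least_squares(f,x0)
    return s.x,T,e,f(s.x)[:3*len(D)]
if __name__=='__main__':
    np.set_printoptions(precision=3,suppress=True)
    P,T,e,res=fit();print(S4,S6,'rot err',e);print(T);print(P);print(res)
E
python3 kin.py
```

```text
-1 -1 rot err 0.06369266679876259
[[-0.    -0.     1.   ]
 [-0.001  1.     0.   ]
 [-1.    -0.001 -0.   ]]
[ 0.024  0.19   0.008  0.6    0.436 -0.017 -0.008  0.01   0.377 -0.175
 -0.006]
[ 0.092  0.058  0.006 -0.031 -0.098 -0.007  0.001 -0.019  0.011 -0.
  0.013 -0.01 ]
```

```bash
cat > ik.py <<'E'
import kin
from kin import *
from h import Rt
lo=np.array([-176.03,-82.01,-58.28,-173.87,-174.79,-173.66]);hi=np.array([176.03,121.73,71.71,95.51,-.11,173.66])
P,T,_,_=fit()
def ik(g,theta,yaw=0,back=0,flip=False,n=25,seed=0,q0=None):
    R=Rt(theta,yaw)
    if flip: R=R@np.diag([-1,-1,1])
    tcp=np.array(g)+R[:,2]*(.0188-back/1000)
    def f(q):
        p,M=fk(q,P,T); return np.r_[(p-tcp)*10,Ro.from_matrix(M.T@R).as_rotvec()*3]
    rng=np.random.default_rng(seed);sols=[]
    starts=[q0] if q0 is not None else [lo+(hi-lo)*rng.random(6) for _ in range(n)]
    for q in starts:
        try:s=least_squares(f,np.clip(q,lo+.1,hi-.1),bounds=(lo,hi),x_scale=30,max_nfev=80)
        except Exception: continue
        if np.abs(s.fun).max()<5e-3 and not any(np.abs(s.x-t).max()<2 for t in sols): sols.append(s.x)
    return sols
def show(name,*a,**k):
    for fl in(False,True):
        for q in ik(*a,flip=fl,**k): print(name,'flip' if fl else '',np.round(q,0), 'margin',np.round(np.minimum(q-lo,hi-q).min(),1))
if __name__=='__main__':
    show('pregate',[.617,-.08,.089],55,back=80)
    show('gate',[.617,-.08,.089],55)
    show('gate45',[.617,-.08,.089],45)
    show('gateopen',[.617,.09,.089],55)
    show('place',[.665,-.129,.038],55)
    show('place50',[.665,-.129,.038],50)
E
python3 ik.py
```

```text
pregate  [ -29.    9.  -42. -116.  -26.   47.] margin 15.8
pregate flip [ -29.    9.  -42. -116.  -26. -133.] margin 15.8
gate  [ -31.   22.  -42. -132.  -34.   66.] margin 16.4
gate flip [ -31.   22.  -42. -132.  -34. -114.] margin 16.4
gate45  [ -0.  14. -31. -71.  -0. -19.] margin 0.0
gate45 flip [ -0.  14. -31. -70.  -0. 161.] margin 0.0
gateopen  [ -11.   25.  -56. -167.  -47.   88.] margin 2.1
gateopen flip [ -11.   25.  -56. -167.  -47.  -92.] margin 2.1
place  [ -33.   32.  -36. -133.  -38.   70.] margin 22.4
place flip [ -33.   32.  -36. -132.  -38. -110.] margin 22.4
place50  [ -28.   27.  -30. -122.  -25.   54.] margin 25.2
place50 flip [ -28.   27.  -30. -122.  -25. -126.] margin 25.2
```

```bash
python3 - <<'E'
from ik import *
for th in(20,28,35):
  for y in(-.08,.09):
    show(f'{th} {y}',[.617,y,.089],th)
for th in (-40,-35,40,45,50): 
  show(f'mat {th}',[.48,0,.03],th)
  show(f'pick {th}',[.488,-.298,.03],th)
E
```

```text
20 -0.08  [  12.   16.  -42.   18.  -13. -119.] margin 13.1
20 -0.08 flip [ 12.  16. -42.  18. -13.  61.] margin 13.1
20 0.09  [  23.   15.  -51.   56.   -9. -167.] margin 6.2
20 0.09 flip [ 23.  15. -51.  56.  -9.  12.] margin 7.1
mat -40  [  16.   40.   -8.  -10.  -81. -101.] margin 50.6
mat -40 flip [ 16.  40.  -8. -10. -81.  79.] margin 50.6
pick -40  [ -8.  45.  -3.   5. -82. -84.] margin 55.2
pick -40 flip [ -8.  45.  -3.   5. -82.  96.] margin 55.2
mat -35  [  16.   37.  -11.   -9.  -76. -101.] margin 47.2
mat -35 flip [ 16.  37. -11.  -9. -76.  79.] margin 47.2
pick -35  [ -9.  42.  -6.   5. -77. -84.] margin 52.1
pick -35 flip [ -9.  42.  -6.   5. -77.  96.] margin 52.1
mat 40  [ -27.   19.  -56. -140.  -27.   75.] margin 2.7
mat 40 flip [ -27.   19.  -56. -140.  -27. -105.] margin 2.7
pick 40  [-39.  21. -29. -75. -25.  15.] margin 24.8
pick 40 flip [ -39.   21.  -29.  -75.  -25. -165.] margin 8.8
pick 45  [-47.  23. -30. -86. -31.  33.] margin 27.9
pick 45 flip [ -47.   23.  -30.  -86.  -31. -147.] margin 26.4
pick 50  [-53.  26. -32. -95. -38.  47.] margin 26.0
pick 50 flip [ -53.   26.  -32.  -95.  -38. -133.] margin 26.0
```

```bash
python3 - <<'E'
from ik import *
for th in(12,18,24):
 for yaw in (0,12):
  q=None
  for y in(-.08,0,.09):
    s=ik([.617,y,.089],th,yaw,n=12) if q is None else ik([.617,y,.089],th,yaw,q0=q)
    s=[x for x in s if abs(x[3])<90]
    print(th,yaw,y,[np.round(x) for x in s]); q=s[0] if s else None
E
```

```text
12 0 -0.08 [array([  12.,   18.,  -31.,    5.,  -29., -106.])]
12 0 0 [array([  20.,   18.,  -33.,    9.,  -28., -118.])]
12 0 0.09 [array([  29.,   18.,  -33.,   12.,  -29., -130.])]
12 12 -0.08 [array([ 10.,  19., -28.,  -1., -32., -88.])]
12 12 0 [array([ 19.,  18., -30.,   3., -30., -99.])]
12 12 0.09 [array([  28.,   18.,  -31.,    7.,  -29., -112.])]
18 0 -0.08 [array([  12.,   16.,  -39.,   12.,  -18., -114.])]
18 0 0 [array([  20.,   16.,  -43.,   23.,  -16., -132.])]
18 0 0.09 [array([  28.,   16.,  -45.,   33.,  -16., -149.])]
18 12 -0.08 [array([ 10.,  17., -32.,  -1., -23., -87.])]
18 12 0 [array([  19.,   16.,  -37.,    7.,  -19., -103.])]
18 12 0.09 [array([  28.,   16.,  -40.,   17.,  -17., -122.])]
24 0 -0.08 []
24 0 0 []
24 0 0.09 []
24 12 -0.08 [array([ 10.,  15., -37.,  -3., -14., -85.])]
24 12 0 []
24 12 0.09 []
```

Request:
step_arm([
  [0.05, 0, 0, 0, 0, 0, 0],
  [0.11, 0, 0, 0, 0, 0, 0],
  [0.12, 0, 0, 0, 0, 0, 0],
  [0.12, 0, 0, 0, 0, 0, 0],
  [0.12, 0, 0, 0, 0, 0, 0],
  [0.06, 0, 0, 0, 0, 0, 0],
])

```text
time_s: 2.8
tcp_pos: [0.5037, -0.1279, 0.297]
eef_rot: [167.6, -2.0, 90.6]
contact_force: [-0.2, -1.0, -0.8]
gripper_width: 0.0439
```

```bash
cat >> h.py <<'E'
import json,os
def log():
    s=r.get_state();L=json.load(open('log.json')) if os.path.exists('log.json') else []
    L.append([list(map(float,s['joints'])),list(map(float,s['tcp_pos'])),list(map(float,s['eef_rot']))]);json.dump(L,open('log.json','w'))
_w=want
def want(*a,**k): log(); _w(*a,**k)
E
python3 -c "
from h import *
want([.617,-.08,.089],15,back=70)
want([.617,-.08,.089],15,back=-5)
"
```

```text
t 2.8 turn(rad) [-0.046 -0.037  0.002] shift now mm [ 41.3  63.9 178. ] after turn [ 47.9  55.6 179.1] world mm [ 100.1   47.9 -158.6]
 joints [  6.9  -4.  -20.4  -0.7 -61.1 -96.3] F [-0.2 -1.  -0.8] w 0.0439
 grasp pt now [ 0.4996 -0.1286  0.3154] theta 12.6
t 2.8 turn(rad) [-0.046 -0.037  0.002] shift now mm [ 38.6  67.3 252.8] after turn [ 47.9  55.6 254.1] world mm [ 119.5   47.9 -231. ]
 joints [  6.9  -4.  -20.4  -0.7 -61.1 -96.3] F [-0.2 -1.  -0.8] w 0.0439
 grasp pt now [ 0.4996 -0.1286  0.3154] theta 12.6
```

Request:
step_arm([
  [-0.023, -0.018, 0, 7, 9, 25, 0],
  [-0.023, -0.018, 0, 8, 10, 30, 0],
  [0, 0, 0, 8, 10, 30, 0],
  [0, 0, 0, 8, 10, 30, 0],
  [0, 0, 0, 8, 9, 30, 0],
  [0, 0, 0, 8, 8, 30, 0],
  [0, 0, 0, 0, 0, 3, 0],
])

```text
time_s: 3.5
tcp_pos: [0.6038, -0.082, 0.1187]
eef_rot: [166.4, 0.3, 89.7]
contact_force: [-0.5, -0.5, 0.2]
gripper_width: 0.0442
```

```bash
python3 -c "
from h import *
want([.617,-.08,.089],15,back=-5)
for n in('side','top'):
  im=r.capture(n)[:,:,::-1]; cv2.imwrite('pics/%s2.png'%n,cv2.resize(im[100:250,220:420],None,fx=3.9,fy=3.9,interpolation=cv2.INTER_CUBIC))
"
```

```text
t 3.5 turn(rad) [-0.025  0.006 -0.003] shift now mm [ 2.3  6.4 55.8] after turn [ 2.   5.  55.9] world mm [ 19.3   2.  -52.7]
 joints [  12.7   12.6  -30.1    5.9  -34.3 -107.4] F [-0.5 -0.5  0.2] w 0.0442
 grasp pt now [ 0.5994 -0.0818  0.137 ] theta 13.6
```

View pics/side2.png

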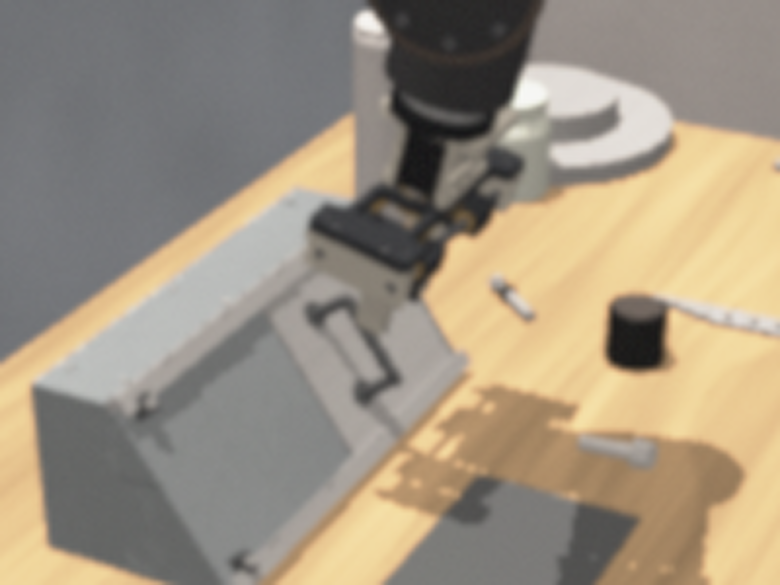

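View pics/top2.png

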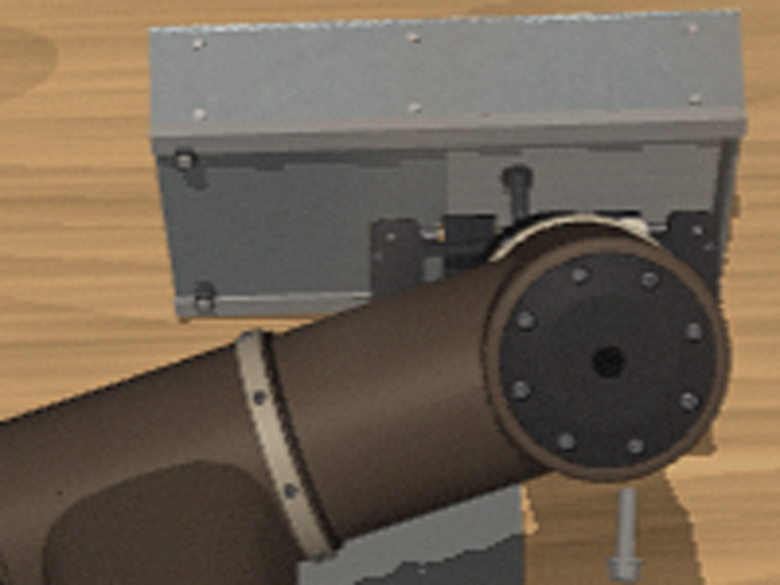

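The side view shows the left finger just above mid-bar, bar ends at about (350,300) and (390,380) in the crop. It looks aligned, so I'll advance.

Request:
step_arm([
  [-0.025, 0, 0, 1, 3, 20, 0],
  [0, 0, 0, 1, 2, 20, 0],
  [0, 0, 0, 0, 0, 12, 0],
  [0, 0, 0, 0, 0, 4, 0],
  [0, 0, 0, 0, 0, 0, -1],
  [0, 0, 0, 0, 0, 0, -1],
  [0, 0, 0, 0, 0, 0, -1],
  [0, 0, 0, 0, 0, 0, -1],
], squeeze=30)

```text
time_s: 4.4
tcp_pos: [0.6254, -0.0828, 0.0749]
eef_rot: [164.3, 0.2, 89.6]
contact_force: [0.1, 4.6, -2.8]
gripper_width: 0.0174
```

```bash
python3 -c "
from h import *
want([.617,-.08,.089],15,back=-5)
"
```

```text
t 4.4 turn(rad) [ 0.012  0.006 -0.005] shift now mm [ 2.8 -4.6  7.9] after turn [ 2.8 -4.5  8. ] world mm [-2.3  2.8 -8.9]
 joints [  12.2   16.8  -33.1    8.6  -25.1 -109.9] F [ 0.1  4.6 -2.8] w 0.0174
 grasp pt now [ 0.6203 -0.0826  0.093 ] theta 15.7
```

Request:
step_arm([
  [0, 0, 0, 0, 0, 3, -1],
  [0, 0, 0, 0, 0, 0, -1],
  [0, 0, 0, 0, 0, 0, -1],
])

```text
time_s: 4.7
tcp_pos: [0.6267, -0.0823, 0.0732]
eef_rot: [164.2, 0.2, 89.7]
contact_force: [1.0, 0.4, -2.6]
gripper_width: 0.0089
```

Request:
step_arm([
  [0, 0, 0, 6, 0, 0, -1],
  [0, 0, 0, 12, 0, 0, -1],
  [0, 0, 0, 16, 0, 0, -1],
  [0, 0, 0, 16, 0, 0, -1],
  [0, 0, 0, 16, 0, 0, -1],
  [0, 0, 0, 16, 0, 0, -1],
  [0, 0, 0, 12, 0, 0, -1],
])

```text
time_s: 5.4
tcp_pos: [0.6267, 0.0095, 0.0732]
eef_rot: [164.3, 0.5, 89.3]
contact_force: [1.3, -5.2, 0.4]
gripper_width: 0.0093
```

```bash
python3 -c "
from h import *
want([.621,-.08,.0915],15,back=0)
"
```

```text
t 5.4 turn(rad) [ 0.012  0.011 -0.01 ] shift now mm [-89.5   0.2   0.6] after turn [-89.5  -0.7  -0.4] world mm [ -0.8 -89.5   0.2]
 joints [  22.    16.4  -36.8   16.4  -23.3 -127.1] F [ 1.3 -5.2  0.4] w 0.0093
 grasp pt now [0.6216 0.0097 0.0913] theta 15.7
```

Moved 92 mm with about 5 N of drag. I'll go on in smaller steps.

Request:
step_arm([
  [0, 0, 0, 10, 0, 0, -1],
  [0, 0, 0, 10, 0, 0, -1],
  [0, 0, 0, 8, 0, 0, -1],
  [0, 0, 0, 6, 0, 0, -1],
])

```text
time_s: 5.8
tcp_pos: [0.6266, 0.0444, 0.0731]
eef_rot: [164.4, 0.6, 89.2]
contact_force: [0.4, -4.6, 1.9]
gripper_width: 0.0091
```

Request:
step_arm([
  [0, 0, 0, 4, 0, 0, -1],
  [0, 0, 0, 4, 0, 0, -1],
  [0, 0, 0, 4, 0, 0, -1],
])

```text
time_s: 6.1
tcp_pos: [0.6267, 0.0572, 0.0732]
eef_rot: [164.4, 0.6, 89.2]
contact_force: [-0.2, -5.5, 2.4]
gripper_width: 0.0085
```

Request:
step_arm([
  [0, 0, 0, 4, 0, 0, -1],
  [0, 0, 0, 4, 0, 0, -1],
])

```text
time_s: 6.3
tcp_pos: [0.6266, 0.0655, 0.0732]
eef_rot: [164.4, 0.6, 89.2]
contact_force: [-1.3, -5.1, 3.7]
gripper_width: 0.0091
```

Request:
step_arm([
  [0, 0, 0, 4, 0, 0, -1],
  [0, 0, 0, 4, 0, 0, -1],
])

```text
time_s: 6.5
tcp_pos: [0.6266, 0.0739, 0.0731]
eef_rot: [164.4, 0.6, 89.1]
contact_force: [-1.1, -4.7, 3.8]
gripper_width: 0.009
```

Drawn 156 mm so far with no stop yet.

Request:
step_arm([
  [0, 0, 0, 3, 0, 0, -1],
  [0, 0, 0, 3, 0, 0, -1],
])

```text
time_s: 6.7
tcp_pos: [0.6263, 0.0764, 0.0731]
eef_rot: [164.6, 0.9, 88.9]
contact_force: [18.8, -37.1, 0.4]
gripper_width: 0.0092
```

Request:
step_arm([
  [0, 0, 0, 3, 0, 0, -1],
  [0, 0, 0, 3, 0, 0, -1],
])

```text
time_s: 6.9
tcp_pos: [0.6263, 0.0759, 0.073]
eef_rot: [164.7, 1.3, 88.5]
contact_force: [8.6, -21.1, 4.3]
gripper_width: 0.0091
```

Solid stop felt: 37 N, and the tool held at y≈0.076. I'll open and back out along the tool.

Request:
step_arm([
  [0, 0, 0, 0, 0, 0, -0.3],
  [0, 0, 0, 0, 0, 0, -0.1],
  [0, 0, 0, 0, 0, 0, -0.1],
  [0, 0, 0, 0, 0, -10, -0.1],
  [0, 0, 0, 0, 0, -30, -0.1],
  [0, 0, 0, 0, 0, -40, 0],
  [0, 0, 0, 0, 0, -40, 0.3],
  [0, 0, 0, 0, 0, -40, 1],
])

```text
time_s: 7.7
tcp_pos: [0.5806, 0.0831, 0.2269]
eef_rot: [165.3, 1.3, 88.8]
contact_force: [0.9, 0.9, -0.3]
gripper_width: 0.0545
```

```bash
python3 -c "
from h import *
want([.488,-.298,.03],-40,back=60)
"; python3 kin.py
```

```text
t 7.7 turn(rad) [ 0.954  0.019 -0.027] shift now mm [-378.5 -100.1  154. ] after turn [-381.1   55.7  169.2] world mm [ -66.1 -381.1 -165.4]
 joints [  33.2    3.8  -27.7   12.6  -47.7 -131.9] F [ 0.9  0.9 -0.3] w 0.0545
 grasp pt now [0.5758 0.0837 0.2451] theta 14.7
-1 -1 rot err 0.06719469546439913
[[-0. -0.  1.]
 [-0.  1.  0.]
 [-1. -0. -0.]]
[ 0.     0.2    0.     0.602  0.464  0.001 -0.002  0.001  0.379 -0.192
 -0.001]
[ 0.045 -0.031  0.033 -0.114 -0.079 -0.121  0.111 -0.343  0.099 -0.09
  0.208 -0.124  0.02   0.027  0.019  0.02   0.027  0.019 -0.025  0.026
 -0.02  -0.003  0.037 -0.043 -0.01   0.057  0.033 -0.033  0.043  0.104]
```

```bash
python3 - <<'E'
from ik import *
def best(g,th,psi,n=8):
    o=[]
    for fl in(False,True):
        for q in ik(g,th,psi,flip=fl,n=n): o.append((round(min(np.minimum(q-lo,hi-q).min(),-q[4]),1),np.round(q).astype(int).tolist()))
    return sorted(o,reverse=True)[:2]
for g in([.46,-.01,.03],):
  for psi in range(-180,180,30):
    a=best(g,50,psi);b=best(g,-35,psi)
    print(g,psi,'LAY',a,'RE',b)
for psi in range(-180,180,45): print('pick',psi,best([.488,-.298,.03],-40,psi))
E
```

```text
[0.46, -0.01, 0.03] -180 LAY [(np.float64(55.6), [14, 45, -3, -11, -92, 81]), (np.float64(55.6), [14, 45, -3, -11, -92, -99])] RE []
[0.46, -0.01, 0.03] -150 LAY [(np.float64(46.1), [26, 43, -12, 3, -84, 92]), (np.float64(46.1), [26, 43, -12, 3, -84, -88])] RE [(np.float64(20.1), [-5, 12, -38, -62, -22, 0])]
[0.46, -0.01, 0.03] -120 LAY [(np.float64(30.1), [37, 39, -28, 18, -71, 99]), (np.float64(30.1), [37, 39, -28, 18, -71, -81])] RE [(np.float64(28.8), [-11, 18, -30, -53, -43, 21]), (np.float64(14.8), [-11, 18, -29, -53, -43, -159])]
[0.46, -0.01, 0.03] -90 LAY [(np.float64(8.7), [46, 33, -50, 40, -56, 96]), (np.float64(8.7), [46, 33, -50, 40, -56, -84])] RE [(np.float64(37.8), [-9, 25, -21, -42, -58, 36]), (np.float64(29.3), [-9, 25, -21, -42, -59, -144])]
[0.46, -0.01, 0.03] -60 LAY [] RE [(np.float64(44.9), [-2, 31, -13, -31, -70, 50]), (np.float64(43.2), [-2, 31, -13, -31, -70, -130])]
[0.46, -0.01, 0.03] -30 LAY [] RE [(np.float64(48.2), [6, 34, -10, -20, -76, 64]), (np.float64(48.2), [6, 34, -10, -20, -76, -116])]
[0.46, -0.01, 0.03] 0 LAY [] RE [(np.float64(46.1), [16, 36, 
[... 1094 characters left out ...]
64(1.8), [-39, 19, -27, -68, -26, -172])]
pick -135 [(np.float64(46.7), [-42, 30, -12, -49, -58, 28]), (np.float64(21.5), [-42, 30, -12, -49, -58, -152])]
pick -90 [(np.float64(62.4), [-34, 40, 4, -33, -81, 47]), (np.float64(41.0), [-34, 40, 4, -33, -81, -133])]
pick -45 [(np.float64(62.2), [-22, 46, 10, -15, -91, 72]), (np.float64(62.2), [-22, 46, 10, -15, -91, -108])]
pick 0 [(np.float64(56.4), [-8, 45, -2, 5, -83, 96]), (np.float64(56.4), [-8, 45, -2, 5, -83, -84])]
pick 45 [(np.float64(30.4), [3, 37, -28, 30, -61, 109]), (np.float64(30.4), [3, 37, -28, 30, -61, -71])]
pick 90 []
pick 135 [(np.float64(6.1), [-54, 20, -52, -164, -23, 83]), (np.float64(6.1), [-54, 20, -52, -164, -23, -97])]
```

Request:
step_arm([
  [0.05, 0, 0, -20, -5, -10, 1],
  [0.12, 0, 0, -36, -8, -5, 1],
  [0.12, 0, 0, -36, -8, 0, 1],
  [0.12, 0, 0, -36, -8, 0, 1],
  [0.12, 0, 0, -36, -8, 0, 1],
  [0.12, 0, 0, -36, -8, 0, 1],
  [0.12, 0, 0, -36, -8, 0, 1],
  [0.12, 0, 0, -36, -8, 0, 1],
  [0.12, 0, 0, -36, -8, 0, 1],
  [0.05, 0, 0, -36, -8, 0, 1],
])

```text
time_s: 8.7
tcp_pos: [0.5047, -0.2546, 0.2829]
eef_rot: [-133.3, -0.5, 90.5]
contact_force: [1.6, 1.1, -1.4]
gripper_width: 0.0876
```

```bash
python3 -c "
from h import *
print(onz('side',383.7,178.7,.05), onz('top',442.9,217.6,.05))
want([.488,-.298,.028],-40,back=60)
for n in('side','top'):
  im=r.capture(n)[:,:,::-1]; cv2.imwrite('pics/%s3f.png'%n,im);cv2.imwrite('pics/%s3.png'%n,cv2.resize(im[90:250,220:420],None,fx=3.7,fy=3.7,interpolation=cv2.INTER_CUBIC))
"
```

```text
[ 0.48334038 -0.29302875  0.05      ] [ 0.48826131 -0.2983458   0.05      ]
t 8.7 turn(rad) [-0.117 -0.001  0.012] shift now mm [-45.4 168.7 146.1] after turn [-43.4 151.1 164.8] world mm [   9.8  -43.4 -223.4]
 joints [  -4.6   36.3   17.     3.8 -117.2  -84.5] F [ 1.6  1.1 -1.4] w 0.0876
 grasp pt now [ 0.5183 -0.2546  0.2958] theta -46.7
```

View pics/side3.png

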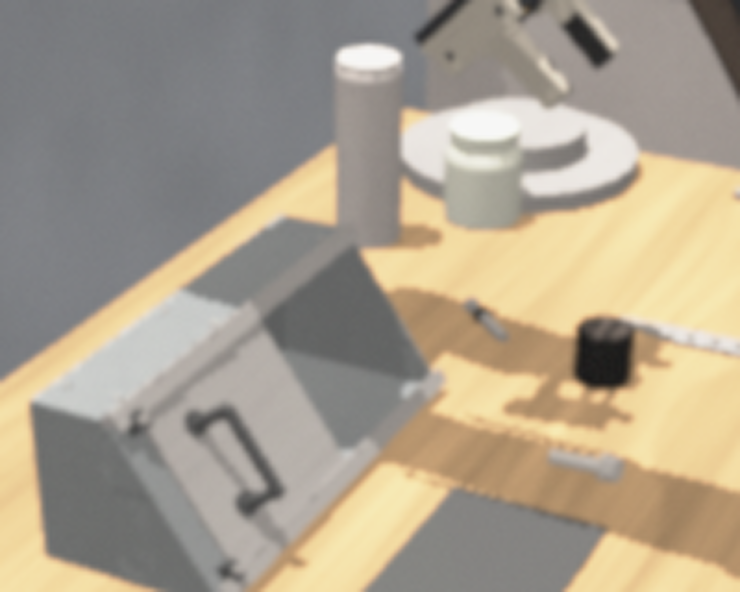

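View pics/top3.png

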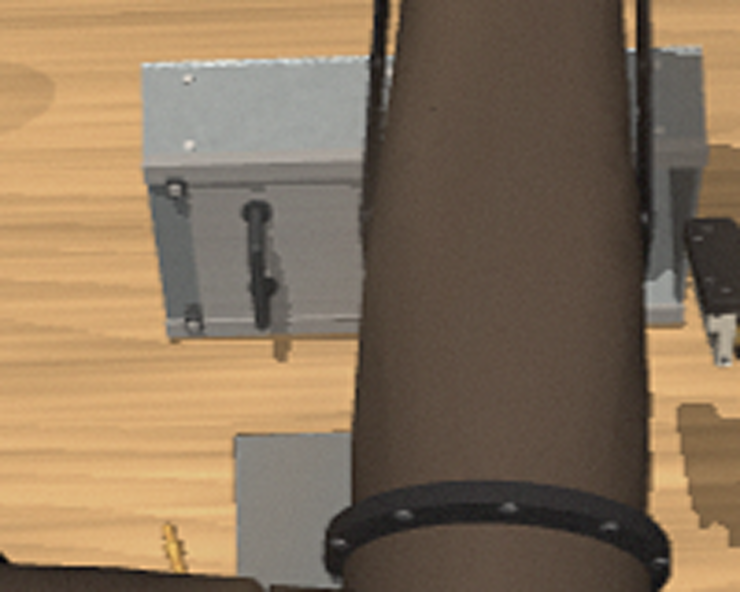

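The side view shows the gate parked by the stop blocks, the bay open and piston_1 untouched. The two cameras differ by about 6 mm on the piston, so I'll take the mean (0.486, -0.296).

Request:
step_arm([
  [-0.058, 0, 0, -6, 20, 15, 1],
  [-0.058, 0, 0, -7, 26, 25, 1],
  [0, 0, 0, -7, 26, 30, 1],
  [0, 0, 0, -7, 26, 30, 1],
  [0, 0, 0, -7, 26, 30, 1],
  [0, 0, 0, -7, 20, 20, 1],
])

```text
time_s: 9.4
tcp_pos: [0.521, -0.2926, 0.0742]
eef_rot: [-141.3, -0.6, 90.6]
contact_force: [0.1, 0.8, -1.1]
gripper_width: 0.088
```

```bash
python3 -c "
from h import *
want([.486,-.296,.028],-40,back=60)
want([.486,-.296,.028],-40)
for n in('side',):
  im=r.capture(n)[:,:,::-1]; cv2.imwrite('pics/%s4.png'%n,cv2.resize(im[90:250,300:500],None,fx=3.7,fy=3.7,interpolation=cv2.INTER_CUBIC))
"
```

```text
t 9.4 turn(rad) [ 0.023 -0.002  0.015] shift now mm [-3.4  2.4 16.7] after turn [-3.4  2.9 16.6] world mm [ -8.5  -3.4 -14.6]
 joints [ -7.6  43.1   5.8   4.6 -91.1 -83.1] F [ 0.1  0.8 -1.1] w 0.088
 grasp pt now [ 0.5327 -0.2927  0.0888] theta -38.7
t 9.4 turn(rad) [ 0.023 -0.002  0.015] shift now mm [-3.5  1.  76.7] after turn [-3.4  2.9 76.6] world mm [-47.1  -3.4 -60.6]
 joints [ -7.6  43.1   5.8   4.6 -91.1 -83.1] F [ 0.1  0.8 -1.1] w 0.088
 grasp pt now [ 0.5327 -0.2927  0.0888] theta -38.7
```

View pics/side4.png

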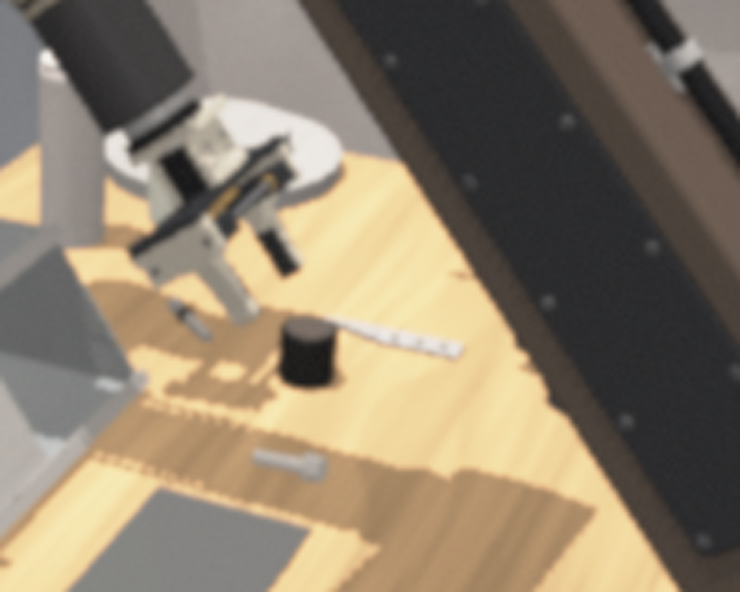

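The fingers straddle the piston's line of approach. I'll advance and grip.

Request:
step_arm([
  [0.023, 0, 0.015, -2, 2, 15, 1],
  [0, 0, 0, -1, 1, 20, 1],
  [0, 0, 0, 0, 0, 20, 1],
  [0, 0, 0, 0, 0, 14, 1],
  [0, 0, 0, 0, 0, 6, 1],
])

```text
time_s: 9.95
tcp_pos: [0.4744, -0.2924, 0.0118]
eef_rot: [-139.8, -0.1, 90.0]
contact_force: [-0.9, 0.0, -1.5]
gripper_width: 0.087
```

```bash
python3 -c "
from h import *
want([.486,-.296,.028],-40)
for n in('side',):
  im=r.capture(n)[:,:,::-1]; cv2.imwrite('pics/%s5.png'%n,cv2.resize(im[130:230,320:450],None,fx=5.7,fy=5.7,interpolation=cv2.INTER_CUBIC))
"
```

```text
t 9.95 turn(rad) [-0.004 -0.002  0.   ] shift now mm [-3.6 -1.5 -1.1] after turn [-3.6 -1.5 -1.1] world mm [-0.4 -3.6  1.8]
 joints [ -7.9  44.6  -2.2   5.1 -83.1 -84.5] F [-0.9  0.  -1.5] w 0.087
 grasp pt now [ 0.4865 -0.2924  0.0262] theta -40.2
```

View pics/side5.png

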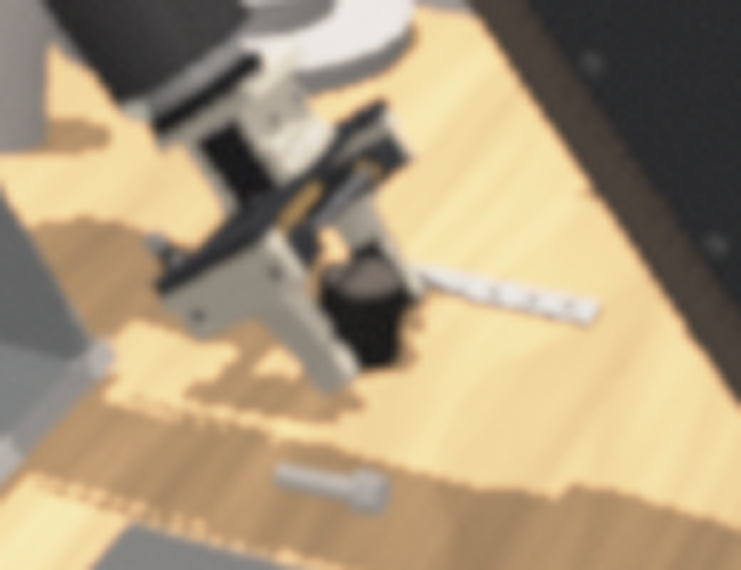

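Request:
step_arm([
  [0, 0, 0, -3, 0, -1, 0.6],
  [0, 0, 0, 0, 0, 0, 0.2],
  [0, 0, 0, 0, 0, 0, 0],
  [0, 0, 0, 0, 0, 0, 0],
  [0, 0, 0, 0, 0, 0, -0.2],
  [0, 0, 0, 0, 0, 0, -0.2],
], squeeze=25)

```text
time_s: 10.6
tcp_pos: [0.4782, -0.2956, 0.0157]
eef_rot: [-140.1, -0.0, 90.0]
contact_force: [-0.5, -0.6, 0.0]
gripper_width: 0.0486
```

Request:
step_arm([
  [0, 0, 0, 0, -6, -8, -0.5],
  [0, 0, 0, 0, -19, -23, -0.5],
  [0, 0, 0, 0, -22, -26, -0.5],
  [0, 0, 0, 0, -22, -26, -0.5],
  [0, 0, 0, 0, -22, -26, -0.5],
])

```text
time_s: 11.1
tcp_pos: [0.4759, -0.2947, 0.1594]
eef_rot: [-139.5, -0.2, 90.0]
contact_force: [0.4, -0.7, -1.2]
gripper_width: 0.0482
```

```bash
python3 - <<'E'
from ik import *
from h import *
s,p,R=cur();log()
print(p,s['gripper_width'],np.round(s['joints'],1))
q0=np.array(s['joints'])
for g in([.45,0,.03],[.46,0,.03]):
  for psi in(-120,-110,-130):
    for th in(50,55):print(g,psi,th,[np.round(x) for x in ik(g,th,psi,q0=[37,39,-28,18,-71,-81])],[np.round(x) for x in ik(g,th,psi,back=100,q0=[37,39,-28,18,-71,-81])])
# plan path: interpolate joints from q0 to lay pre (z .2) and print fk positions
E
python3 -c "
from h import *
for n in('side',):
  im=r.capture(n)[:,:,::-1]; cv2.imwrite('pics/%s6.png'%n,im)
"
```

```text
[ 0.47586439 -0.29471335  0.15942401] 0.04817599691475929 [ -8.1  36.4   3.6   5.1 -97.5 -83.1]
[0.45, 0, 0.03] -120 50 [] []
[0.45, 0, 0.03] -120 55 [] []
[0.45, 0, 0.03] -110 50 [] []
[0.45, 0, 0.03] -110 55 [] []
[0.45, 0, 0.03] -130 50 [array([ 35.,  40., -23.,  12., -76.,  97.])] [array([ 37.,  40., -11.,  10., -89.,  98.])]
[0.45, 0, 0.03] -130 55 [array([ 35.,  43., -21.,  12., -80.,  96.])] [array([ 37.,  43.,  -9.,  10., -92.,  98.])]
[0.46, 0, 0.03] -120 50 [] []
[0.46, 0, 0.03] -120 55 [] []
[0.46, 0, 0.03] -110 50 [] []
[0.46, 0, 0.03] -110 55 [] []
[0.46, 0, 0.03] -130 50 [array([ 35.,  41., -22.,  12., -77.,  97.])] [array([ 36.,  40., -10.,  10., -89.,  99.])]
[0.46, 0, 0.03] -130 55 [array([ 35.,  44., -20.,  12., -81.,  97.])] [array([ 37.,  44.,  -7.,  11., -93.,  98.])]
```

View pics/side6.png

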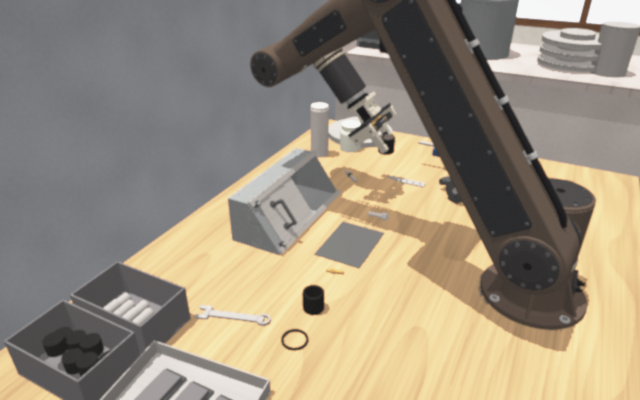

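The side view shows the piston held clear in the air. To lay it mouth-outward from the other side, the tool must first spin half a turn about its own axis.

Request:
step_arm([
  [0, 0, -0.1, 0, -6, -8, -0.5],
  [0, 0, -0.14, 0, 0, 0, -0.5],
  [0, 0, -0.14, 0, 0, 0, -0.5],
  [0, 0, -0.14, 0, 0, 0, -0.5],
  [0, 0, -0.14, 0, 0, 0, -0.5],
  [0, 0, -0.14, 0, 0, 0, -0.5],
  [0, 0, -0.14, 0, 0, 0, -0.5],
  [0, 0, -0.14, 0, 0, 0, -0.5],
  [0, 0, -0.14, 0, 0, 0, -0.5],
  [0, 0, -0.14, 0, 0, 0, -0.5],
])

```text
time_s: 12.15
tcp_pos: [0.4797, -0.2961, 0.1846]
eef_rot: [-172.5, -38.8, 168.3]
contact_force: [1.0, -0.3, -1.5]
gripper_width: 0.0486
```

Request:
step_arm([
  [0, 0, -0.14, 0, 0, 0, -0.5],
  [0, 0, -0.14, 0, 0, 0, -0.5],
  [0, 0, -0.14, 0, 0, 0, -0.5],
  [0, 0, -0.14, 0, 0, 0, -0.5],
  [0, 0, -0.14, 0, 0, 0, -0.5],
  [0, 0, -0.14, 0, 0, 0, -0.5],
  [0, 0, -0.14, 0, 0, 0, -0.5],
])

```text
time_s: 12.85
tcp_pos: [0.4795, -0.2959, 0.1878]
eef_rot: [148.2, -24.4, -123.5]
contact_force: [0.3, 0.3, -0.9]
gripper_width: 0.0486
```

```bash
python3 - <<'E'
from h import *
want([.455,0,.15],50,-130)
E
```

```text
t 12.85 turn(rad) [ 0.051  0.673 -1.304] shift now mm [-219.9  181.2   59.5] after turn [-208.9 -164.5 -118.5] world mm [-33.7 284.8 -49.8]
 joints [ -8.1  34.6   5.    5.3 -99.3  56.6] F [ 0.3  0.3 -0.9] w 0.0486
 grasp pt now [ 0.4914 -0.2958  0.2023] theta -39.3
```

```bash
python3 - <<'E'
from h import *
s,p,R=cur(); print(R.T@np.array([-15,285,20]))
E
```

```text
[-200.69263035  203.79289766   -6.39710777]
```

Request:
step_arm([
  [0, 0, 0, -20, 20, -1, -0.5],
  [0, 0, 0, -30, 31, -1, -0.5],
  [0, 0, 0, -30, 31, -1, -0.5],
  [0, 0, 0, -30, 31, -1, -0.5],
  [0, 0, 0, -30, 31, -1, -0.5],
  [0, 0, 0, -30, 31, -1, -0.5],
  [0, 0, 0, -30, 30, -1, -0.5],
])

```text
time_s: 13.55
tcp_pos: [0.4609, -0.0055, 0.2124]
eef_rot: [148.1, -24.2, -123.6]
contact_force: [1.7, 0.4, -0.8]
gripper_width: 0.0481
```

```bash
python3 - <<'E'
from h import *
want([.455,0,.15],50,-130)
E
```

```text
t 13.55 turn(rad) [ 0.052  0.679 -1.304] shift now mm [-18.6 -30.6  67.2] after turn [ -8.1 -48.1  58.6] world mm [-15.2  -5.5 -74.5]
 joints [  15.1   26.8    1.1   -9.9 -102.4   35.5] F [ 1.7  0.4 -0.8] w 0.0481
 grasp pt now [ 0.4728 -0.0056  0.2269] theta -39.3
```

Request:
step_arm([
  [0.003, 0.03, -0.06, 0, 0, 0, -0.5],
  [0.005, 0.062, -0.12, 0, 0, 0, -0.5],
  [0.005, 0.062, -0.12, 0, 0, 0, -0.5],
  [0.005, 0.062, -0.12, 0, 0, 0, -0.5],
  [0.005, 0.062, -0.12, 0, 0, 0, -0.5],
  [0.005, 0.062, -0.12, 0, 0, 0, -0.5],
  [0.005, 0.062, -0.12, 0, 0, 0, -0.5],
  [0.005, 0.062, -0.12, 0, 0, 0, -0.5],
  [0.005, 0.062, -0.12, 0, 0, 0, -0.5],
  [0.005, 0.062, -0.12, 0, 0, 0, -0.5],
])

```text
time_s: 14.55
tcp_pos: [0.4631, -0.0, 0.218]
eef_rot: [130.7, -3.1, -47.1]
contact_force: [-0.3, -0.2, -0.1]
gripper_width: 0.0483
```

```bash
python3 - <<'E'
from h import *
want([.455,0,.15],50,-130)
for n in('side','top'):
  im=r.capture(n)[:,:,::-1]; cv2.imwrite('pics/%s7.png'%n,cv2.resize(im[90:290,220:460],None,fx=3,fy=3,interpolation=cv2.INTER_CUBIC))
E
```

```text
t 14.55 turn(rad) [-0.009  0.06  -0.121] shift now mm [ -8.  -47.4  67.3] after turn [ -6.2 -48.8  66.5] world mm [-17.3 -11.  -80.1]
 joints [  32.9   28.4  -10.2    9.7 -100.    95.9] F [-0.3 -0.2 -0.1] w 0.0483
 grasp pt now [0.4731 0.0102 0.2303] theta -49.4
```

View pics/side7.png

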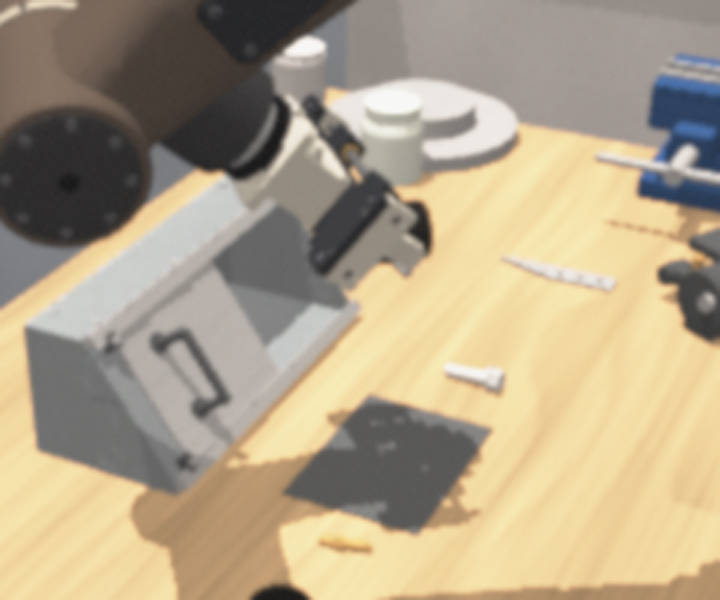

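View pics/top7.png

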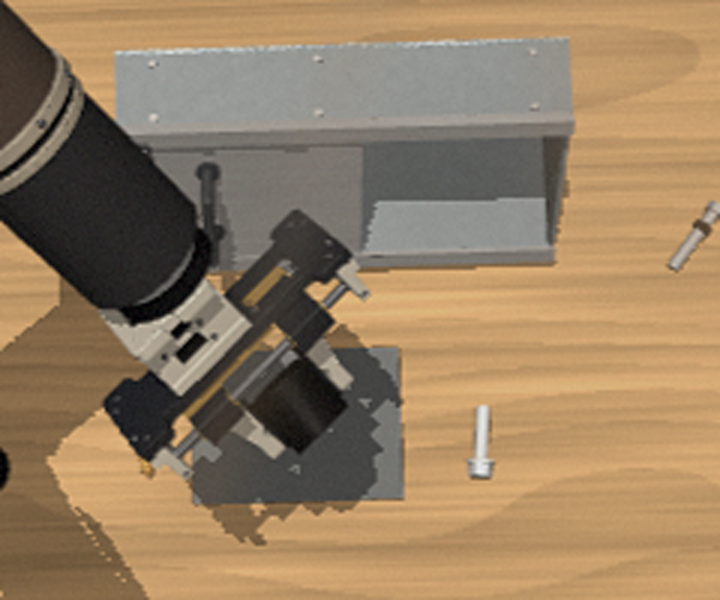

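The top view shows the piston held on its side above the mat, mouth away from the tool. I'll trim the angle, then lower it onto the mat.

Request:
step_arm([
  [0, 0.03, -0.06, 0, 0, 0, -0.5],
  [0, 0.03, -0.06, 0, 0, 0, -0.5],
  [0, 0, 0, 0, 0, 0, -0.5],
])

```text
time_s: 14.95
tcp_pos: [0.4623, 0.0008, 0.2194]
eef_rot: [130.6, -0.3, -40.2]
contact_force: [-0.5, 0.1, -1.2]
gripper_width: 0.0482
```

```bash
python3 - <<'E'
from h import *
want([.445,0,.05],50,-130)
s,p,R=cur(); print('mouth dir if pick mouth was -z:', R@(Rt(-40,0).T@[0,0,-1]))
E
```

```text
t 14.95 turn(rad) [-0.011 -0.    -0.006] shift now mm [ -13.5 -120.7  138. ] after turn [ -12.8 -122.2  136.7] world mm [ -26.6  -11.8 -181.5]
 joints [ 34.8  27.4 -12.5  11.6 -98.3 101.4] F [-0.5  0.1 -1.2] w 0.0482
 grasp pt now [0.4715 0.0118 0.2317] theta -49.4
mouth dir if pick mouth was -z: [-0.64519442 -0.7639457  -0.01054122]
```

Request:
step_arm([
  [-0.01, 0, -0.005, -2, -16, 18, -0.5],
  [0, 0, 0, -3, -28, 31, -0.5],
  [0, 0, 0, -3, -28, 31, -0.5],
  [0, 0, 0, -3, -28, 31, -0.5],
  [0, 0, 0, -2, -16, 18, -0.5],
])

```text
time_s: 15.45
tcp_pos: [0.4421, -0.0081, 0.0461]
eef_rot: [130.9, -0.9, -41.2]
contact_force: [0.0, 0.4, -0.9]
gripper_width: 0.0487
```

```bash
python3 - <<'E'
from h import *
want([.445,0,.029],50,-130)
E
```

```text
t 15.45 turn(rad) [-0.016  0.006 -0.026] shift now mm [ -3.3 -17.8  23.9] after turn [ -3.  -18.2  23.6] world mm [ -6.4  -2.9 -29.1]
 joints [ 35.   37.7 -22.   11.2 -78.7  96.3] F [ 0.   0.4 -0.9] w 0.0487
 grasp pt now [0.4513 0.0027 0.0584] theta -49.1
```

Request:
step_arm([
  [-0.016, 0, -0.026, -1, -9, 12, -0.5],
  [0, 0, 0, 0, -6, 7, -0.5],
  [0, 0, 0, 0, -2, 3, -0.5],
])

```text
time_s: 15.75
tcp_pos: [0.4375, -0.0128, 0.018]
eef_rot: [129.6, -0.1, -40.8]
contact_force: [-4.6, 22.7, 35.1]
gripper_width: 0.0486
```

Request:
step_arm([
  [0, 0, 0, 0, -1, 1, -0.5],
])

```text
time_s: 15.85
tcp_pos: [0.4375, -0.0127, 0.0182]
eef_rot: [129.6, -0.2, -41.0]
contact_force: [-3.5, 3.9, 7.0]
gripper_width: 0.0485
```

```bash
python3 - <<'E'
from h import *
want([.445,0,.029],50,-130)
E
```

```text
t 15.85 turn(rad) [ 0.008  0.011 -0.013] shift now mm [-2.4 -1.1  0.7] after turn [-2.4 -1.1  0.7] world mm [-1.8  1.7 -1.3]
 joints [ 34.8  40.6 -22.6  11.3 -76.6  96.4] F [-3.5  3.9  7. ] w 0.0485
 grasp pt now [ 0.447  -0.0018  0.0302] theta -50.4
```

Request:
step_arm([
  [0, 0, 0, 0, 0, 0, 0.3],
  [0, 0, 0, 0, 0, 0, 0.5],
  [0, 0, 0, 0, 0, 0, 0.6],
  [0, 0, 0, 0, 0, 0, 0.6],
  [0, 0, 0, 0, 0, -8, 0.7],
  [0, 0, 0, 0, 0, -25, 0.7],
  [0, 0, 0, 0, 0, -40, 1],
  [0, 0, 0, 0, 0, -40, 1],
  [0, 0, 0, 0, 0, -40, 1],
])

```text
time_s: 16.75
tcp_pos: [0.5155, 0.0764, 0.1208]
eef_rot: [129.4, -0.3, -41.6]
contact_force: [0.3, 0.2, -0.9]
gripper_width: 0.0868
```

```bash
python3 - <<'E'
from h import *
s,p,R=cur();log();print(p,s['joints'],s['gripper_width'])
for n in('side','top'):
  im=r.capture(n)[:,:,::-1]; cv2.imwrite('pics/%s8f.png'%n,im);cv2.imwrite('pics/%s8.png'%n,cv2.resize(im[180:280,260:390],None,fx=6,fy=6,interpolation=cv2.INTER_CUBIC))
E
```

```text
[0.51553352 0.07635899 0.12084023] [ 36.93657403  40.1383312   -3.518934     9.09189159 -96.30775189
  98.08372559] 0.08681951898539786
```

View pics/side8.png

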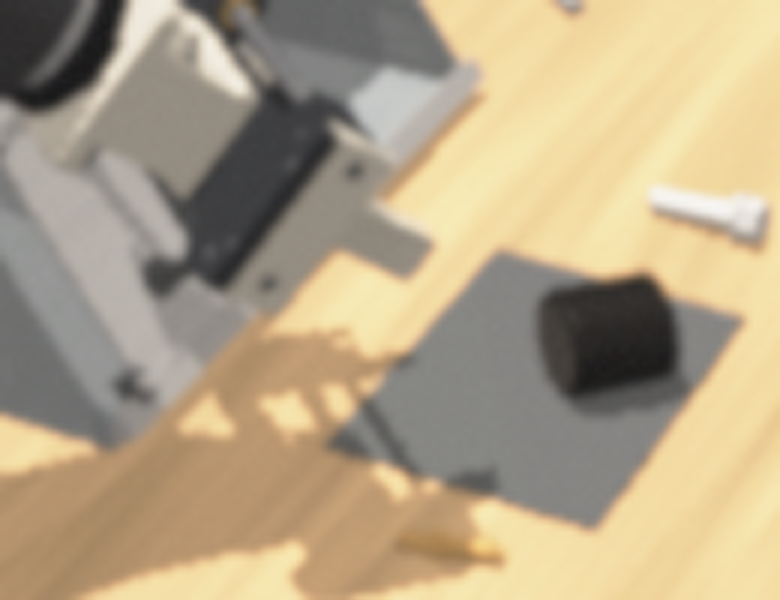

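View pics/top8.png

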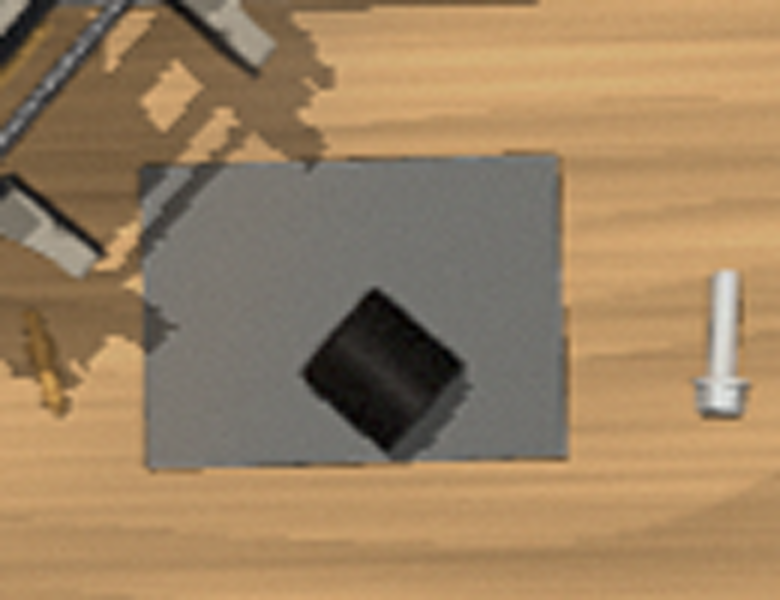

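The piston lies still on the mat, crown towards the cubby. Its centre is at about (383,372) in the top crop.

```bash
python3 - <<'E'
from h import *
t=cv2.imread('pics/top8f.png');m=(t.max(2)<62).astype(np.uint8);k=np.zeros_like(m);k[222:262,305:345]=1;m&=k
n,l,st,ce=cv2.connectedComponentsWithStats(m);i=1+np.argmax(st[1:,4]);print(st[i],ce[i]);u=ce[i]
c,sz,a=cv2.minAreaRect(np.argwhere(l==i)[:,::-1].astype(np.float32));print(c,sz,a)
print(onz('top',*u,.028),onz('top',*c,.028))
t=cv2.imread('pics/side8f.png');m=(t.max(2)<70).astype(np.uint8);k=np.zeros_like(m);k[222:252,346:376]=1;m&=k
n,l,st,ce=cv2.connectedComponentsWithStats(m);i=1+np.argmax(st[1:,4]);print(st[i],ce[i]);print(onz('side',*ce[i],.028))
E
python3 - <<'E'
import sys;sys.path.insert(0,'.')
import os;os.chdir('.')
from ik import *
from h import *
q=np.array(r.get_state()['joints'])
for psi in(-131,):
  for g in([.443,-.003,.03],):
   for b in(0,80):
    for fl in(0,1):print('re',b,fl,[np.round(x) for x in ik(g,-35,psi,back=b,flip=bool(fl),q0=[-11,18,-30,-53,-43,21 if not fl else -159])])
for fl in(0,1):
  print('place',fl,[np.round(x) for x in ik([.665,-.129,.038],55,0,flip=bool(fl),n=20)])
E
```

```text
[310 228  27  28 408] [323.20343137 241.3872549 ]
(323.2500305175781, 241.25003051757812) (20.50609588623047, 19.798988342285156) 45.0
[ 0.43865713 -0.00056731  0.028     ] [ 0.43899632 -0.00069453  0.028     ]
[351 227  22  19 332] [361.35240964 235.95180723]
[0.43334106 0.00341326 0.028     ]
re 0 0 []
re 0 1 [array([-10.,  14., -35., -58., -36.,  16.])]
re 80 0 []
re 80 1 [array([-13.,   5., -35., -48., -43.,   6.])]
place 0 [array([ -35.,   29.,  -32., -123.,  -34.,   59.])]
place 1 [array([ -35.,   29.,  -32., -123.,  -34., -121.])]
```

```bash
cat > path.py <<'E'
from ik import *
from h import cur,log
def rows(qs,maxdeg=7.5,maxmm=38):
    """dense joint waypoints -> tool-frame rows"""
    s,p,R=cur(); 
    out=[];pts=[]
    seq=[np.array(s['joints'])]+[np.array(q) for q in qs]
    for a,b in zip(seq[:-1],seq[1:]):
        # number of rows for the segment
        N=200;F=[fk(a+(b-a)*i/N,P,T) for i in range(N+1)]
        ang=[0]
        for i in range(N):
            dr=np.degrees(Ro.from_matrix(F[i][1].T@F[i+1][1]).magnitude());dm=np.linalg.norm(F[i+1][0]-F[i][0])*1000
            ang.append(ang[-1]+max(dr/maxdeg,dm/maxmm,np.abs((b-a)/N/(np.array([136,136,172,180,180,180])*.06)).max()))
        n=int(np.ceil(ang[-1])); idx=[int(np.searchsorted(ang,ang[-1]*k/n-1e-9)) for k in range(n+1)]
        for i,j in zip(idx[:-1],idx[1:]):
            rv=Ro.from_matrix(F[i][1].T@F[j][1]).as_rotvec();d=F[i][1].T@(F[j][0]-F[i][0])*1000
            out.append(np.r_[np.round(rv,3),np.round(d,1)]);pts.append(F[j][0])
    for o,pp in zip(out,pts): print(o.tolist(),'-> tcp',np.round(pp,3))
E
python3 - <<'E'
from path import *
g=[.436,.0014,.029]
qre=ik(g,-35,-131,back=80,flip=True,q0=[-13,5,-35,-48,-43,6])[0]
qhi=ik(np.array(g)+[0.02,0,.13],-35,-131,back=80,flip=True,q0=qre)
print(qre,qhi)
q0=np.array(cur()[0]['joints'])
for nm,q in(('re',qre),('hi',qhi[0] if len(qhi) else qre)):
  for f in(.25,.5,.75,1): p,R=fk(q0+(q-q0)*f,P,T);print(nm,f,p,R[:,2])
rows([qhi[0]])
E
```

```text
[-12.21973847   4.23288185 -36.12955386 -48.4640698  -42.1878493
   6.05793324] [array([ -6.52277356,  -7.55673684, -29.12080833, -36.34907369,
       -52.91004525, -16.04884009])]
re 0.25 [0.45040755 0.03428796 0.08022836] [-0.55944711 -0.15859457 -0.8135519 ]
re 0.5 [0.41126535 0.02688671 0.06129959] [-0.38245628  0.23729621 -0.89298248]
re 0.75 [0.40651955 0.01651452 0.06367878] [-0.02589726  0.46242873 -0.88627818]
re 1 [ 0.41297044 -0.02509248  0.07913211] [ 0.3763      0.43288363 -0.81915204]
hi 0.25 [0.4719127  0.03383189 0.12325382] [-0.50830058 -0.20745634 -0.83581839]
hi 0.5 [0.44209347 0.01576548 0.13692115] [-0.32739799  0.145005   -0.9336938 ]
hi 0.75 [0.43265542 0.00203379 0.16624162] [-0.00362827  0.37920579 -0.92530525]
hi 1 [ 0.43297044 -0.02509248  0.20913211] [ 0.3763      0.43288363 -0.81915204]
[0.053, -0.056, 0.111, 0.4, 8.8, 11.3] -> tcp [0.51  0.068 0.122]
[0.049, -0.06, 0.113, 1.1, 8.7, 9.8] -> tcp [0.501 0.058 0.122]
[0.039, -0.056, 0.102, 1.6, 7.6, 7.4] -> tcp [0.493 0.051 0.122]
[0.036, -0.058, 0.104, 2.2, 7.3, 6.3] -> tcp [0.486 0.044 0.122]
[0.036, -0.06
[... 704 characters left out ...]
48]
[-0.01, -0.064, 0.115, 2.4, 0.5, -4.9] -> tcp [0.434 0.008 0.153]
[-0.012, -0.055, 0.101, 1.6, 0.1, -4.8] -> tcp [0.433 0.006 0.158]
[-0.017, -0.062, 0.116, 1.3, -0.2, -6.0] -> tcp [0.433 0.003 0.163]
[-0.02, -0.061, 0.116, 0.6, -0.5, -6.5] -> tcp [0.433 0.001 0.169]
[-0.024, -0.06, 0.116, -0.1, -0.6, -7.0] -> tcp [ 0.432 -0.003  0.175]
[-0.024, -0.051, 0.102, -0.7, -0.6, -6.5] -> tcp [ 0.433 -0.006  0.181]
[-0.03, -0.057, 0.117, -1.4, -0.6, -7.9] -> tcp [ 0.433 -0.01   0.188]
[-0.034, -0.055, 0.117, -2.1, -0.5, -8.2] -> tcp [ 0.433 -0.015  0.195]
[-0.037, -0.053, 0.117, -2.8, -0.2, -8.6] -> tcp [ 0.433 -0.02   0.203]
[-0.035, -0.044, 0.102, -3.0, 0.1, -7.7] -> tcp [ 0.433 -0.025  0.209]
```

Request:
step_arm([
  [0.05, -0.056, 0.11, 0, 9, 5, 1],
  [0.05, -0.06, 0.113, 1, 9, 8, 1],
  [0.04, -0.056, 0.1, 2, 8, 6, 1],
  [0.036, -0.058, 0.104, 2, 7, 6, 1],
  [0.036, -0.067, 0.118, 3, 8, 5, 1],
  [0.028, -0.061, 0.107, 3, 6, 4, 1],
  [0.024, -0.062, 0.108, 3, 6, 3, 1],
  [0.02, -0.063, 0.11, 4, 5, 2, 1],
  [0.016, -0.064, 0.11, 4, 5, 1, 1],
  [0.013, -0.065, 0.111, 4, 4, 0, 1],
])

```text
time_s: 17.85
tcp_pos: [0.4514, 0.0277, 0.1358]
eef_rot: [157.7, -7.6, -115.2]
contact_force: [-0.8, -0.9, 0.1]
gripper_width: 0.088
```

Request:
step_arm([
  [0.009, -0.065, 0.112, 4, 3, -1, 1],
  [0.005, -0.065, 0.113, 4, 3, -2, 1],
  [0, -0.065, 0.113, 4, 2, -3, 1],
  [-0.002, -0.065, 0.114, 3, 2, -3, 1],
  [-0.006, -0.065, 0.115, 3, 1, -4, 1],
  [-0.01, -0.064, 0.115, 2, 0, -5, 1],
  [-0.012, -0.055, 0.1, 2, 0, -5, 1],
  [-0.017, -0.062, 0.116, 1, 0, -6, 1],
  [-0.02, -0.061, 0.116, 1, 0, -6, 1],
  [-0.024, -0.06, 0.116, 0, 0, -7, 1],
])

```text
time_s: 18.85
tcp_pos: [0.4275, 0.0041, 0.1833]
eef_rot: [154.7, 3.6, 168.1]
contact_force: [0.3, -0.6, -0.4]
gripper_width: 0.0876
```

```bash
cat >> h.py <<'E'
F=np.diag([-1,-1,1.])
def wantF(g,theta,yaw=0,back=0):
    global Rt; o=Rt
    Rt=lambda *a:o(*a)@F
    want(g,theta,yaw,back); Rt=o
E
python3 - <<'E'
from h import *
wantF([.436,.0014,.029],-35,-131,back=80)
E
```

```text
t 18.85 turn(rad) [-0.149 -0.202  0.471] shift now mm [ 14.7 -72.8  80. ] after turn [ -8.2 -85.6  67.2] world mm [ -14.5  -29.2 -104.1]
 joints [  3.1  -1.8 -26.5 -28.  -58.2  -0.6] F [ 0.3 -0.6 -0.4] w 0.0876
 grasp pt now [ 0.4248 -0.0035  0.2002] theta 25.6
```

Turn the rest over four rows.

Request:
step_arm([
  [-0.037, -0.05, 0.118, 0, 0, 0, 1],
  [-0.037, -0.05, 0.118, 0, 0, 0, 1],
  [-0.037, -0.05, 0.118, 0, 0, 0, 1],
  [-0.037, -0.05, 0.118, 0, 0, 0, 1],
])

```text
time_s: 19.25
tcp_pos: [0.4267, 0.0033, 0.1852]
eef_rot: [144.6, -0.3, 137.7]
contact_force: [-0.4, 1.0, -0.2]
gripper_width: 0.0876
```

```bash
python3 - <<'E'
from h import *
wantF([.436,.0014,.029],-35,-131,back=70)
E
```

```text
t 19.25 turn(rad) [ 0.007  0.009 -0.021] shift now mm [ -9.4 -86.1  78.9] after turn [ -8.3 -85.7  79.4] world mm [ -10.   -24.  -114.2]
 joints [ -1.4  -8.3 -33.3 -37.2 -46.8 -19.4] F [-0.4  1.  -0.2] w 0.0876
 grasp pt now [ 0.4194 -0.0048  0.2005] theta 35.4
```

Request:
step_arm([
  [0, 0, -0.02, -3, -22, 20, 1],
  [0, 0, 0, -3, -26, 24, 1],
  [0, 0, 0, -3, -26, 24, 1],
  [0, 0, 0, 0, -12, 10, 1],
])

```text
time_s: 19.65
tcp_pos: [0.4174, -0.0215, 0.074]
eef_rot: [144.1, 0.9, 138.3]
contact_force: [0.2, 0.1, -0.4]
gripper_width: 0.0876
```

```bash
python3 - <<'E'
from h import *
wantF([.4314,-.004,.029],-35,-131)
for n in('side','top'):
  im=r.capture(n)[:,:,::-1]; cv2.imwrite('pics/%s9.png'%n,cv2.resize(im[180:280,260:390],None,fx=6,fy=6,interpolation=cv2.INTER_CUBIC))
E
```

```text
t 19.65 turn(rad) [ 0.016  0.02  -0.001] shift now mm [ 2.2 -8.6 68.3] after turn [ 0.9 -7.5 68.5] world mm [ 21.1  25.6 -60.4]
 joints [-12.7   4.8 -36.6 -50.9 -40.8   8.8] F [ 0.2  0.1 -0.4] w 0.0876
 grasp pt now [ 0.4098 -0.0296  0.0892] theta 35.9
```

View pics/side9.png

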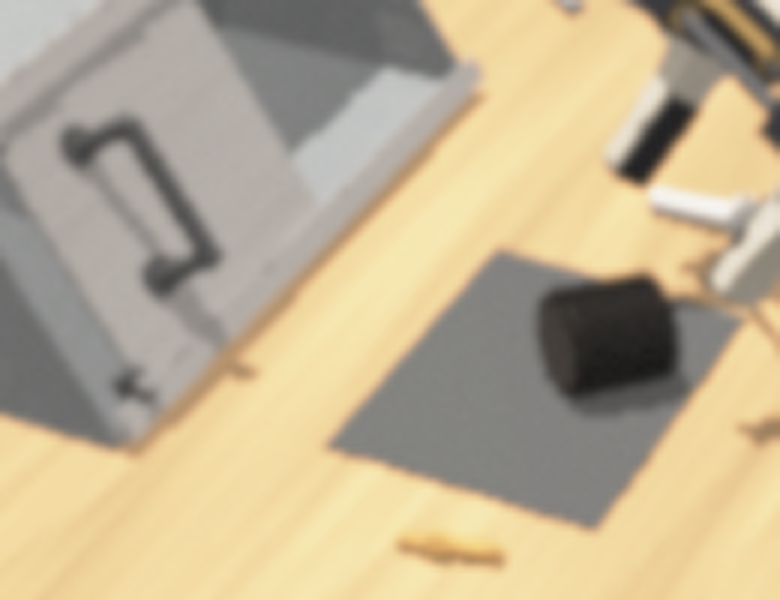

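View pics/top9.png

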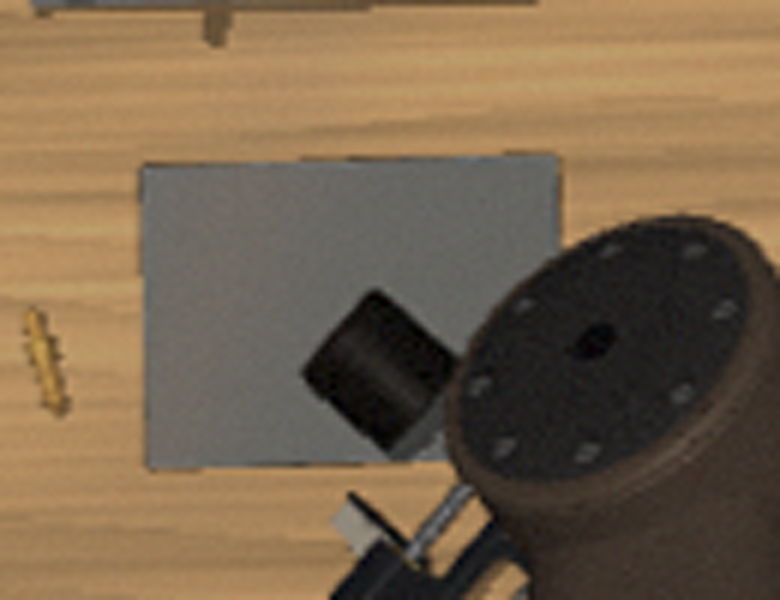

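Request:
step_arm([
  [0.016, 0.02, 0, 1, -4, 18, 1],
  [0, 0, 0, 0, -2, 20, 1],
  [0, 0, 0, 0, -2, 18, 1],
  [0, 0, 0, 0, 0, 8, 1],
])

```text
time_s: 20.15
tcp_pos: [0.4399, 0.0015, 0.0205]
eef_rot: [144.9, 0.2, 138.9]
contact_force: [-0.1, -1.0, -0.1]
gripper_width: 0.0874
```

```bash
python3 - <<'E'
from h import *
wantF([.4314,-.004,.029],-35,-131)
E
```

```text
t 20.15 turn(rad) [ 0.002  0.004 -0.   ] shift now mm [ 2.8 -3.2  6.2] after turn [ 2.8 -3.1  6.3] world mm [-1.5  2.6 -6.9]
 joints [-10.7  13.1 -35.6 -57.2 -36.   15.8] F [-0.1 -1.  -0.1] w 0.0874
 grasp pt now [ 0.4328 -0.0066  0.0359] theta 35.1
```

Request:
step_arm([
  [0, 0, 0, 3, -3, 6, 0.8],
  [0, 0, 0, 0, 0, 0, 0.4],
  [0, 0, 0, 0, 0, 0, 0.2],
  [0, 0, 0, 0, 0, 0, 0],
  [0, 0, 0, 0, 0, 0, -0.3],
  [0, 0, 0, 0, 0, 0, -0.3],
], squeeze=25)

```text
time_s: 20.75
tcp_pos: [0.4395, 0.0043, 0.017]
eef_rot: [144.7, 0.4, 138.9]
contact_force: [1.0, 0.2, -1.4]
gripper_width: 0.0506
```

```bash
python3 - <<'E'
from h import *
wantF([.4314,-.004,.029],-35,-131)
E
```

```text
t 20.75 turn(rad) [0.005 0.006 0.003] shift now mm [ 0.7 -2.6  2.3] after turn [ 0.6 -2.6  2.3] world mm [-1.  -0.2 -3.4]
 joints [-10.8  13.5 -35.8 -58.2 -35.7  17.2] F [ 1.   0.2 -1.4] w 0.0506
 grasp pt now [ 0.4323 -0.0038  0.0323] theta 35.3
```

Request:
step_arm([
  [0, 0, 0, 0, 0, 0, -0.5],
  [0, 0, 0, 0, 0, 0, -0.5],
])

```text
time_s: 20.95
tcp_pos: [0.4394, 0.0042, 0.0173]
eef_rot: [144.7, 0.4, 138.9]
contact_force: [-0.9, 0.3, -0.2]
gripper_width: 0.0499
```

```bash
python3 - <<'E'
from h import *
s,p,R=cur();print(s['gripper_width'],p)
c=R.T@(np.array([.436,.0014,.028])-p)*1000;print('piston centre in tool mm',c)
m=R.T@[np.cos(np.radians(-131)),np.sin(np.radians(-131)),0];print('mouth in tool',m)
# up in tool
print('up in tool',R.T@[0,0,1])
# bay floor look from last top picture
im=r.capture('top')[:,:,::-1];cv2.imwrite('pics/top10f.png',im);cv2.imwrite('pics/top10.png',cv2.resize(im[95:195,250:420],None,fx=4.6,fy=4.6,interpolation=cv2.INTER_CUBIC))
im=r.capture('side')[:,:,::-1];cv2.imwrite('pics/side10f.png',im);cv2.imwrite('pics/side10.png',cv2.resize(im[140:265,220:380],None,fx=4.8,fy=4.8,interpolation=cv2.INTER_CUBIC))
E
```

```text
0.04987811219305138 [0.43942231 0.004174   0.01732565]
piston centre in tool mm [  0.67634538   2.62484673 -11.22505192]
mouth in tool [-0.0011165  -0.8163906  -0.57749905]
up in tool [-0.00765724  0.57748946 -0.81636223]
```

View pics/top10.png

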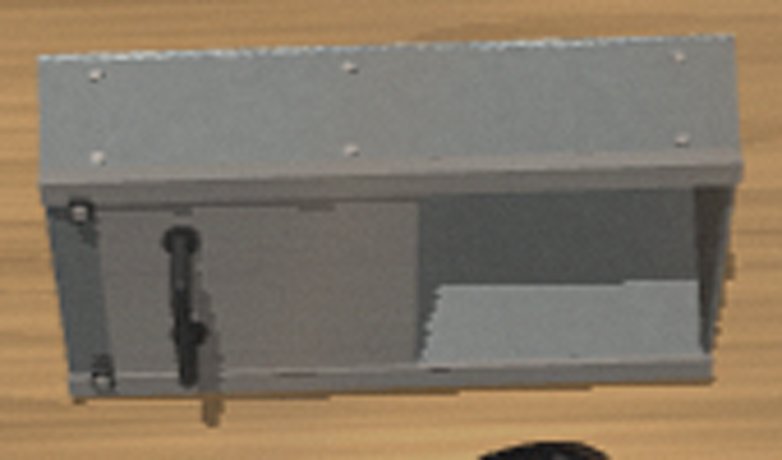

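View pics/side10.png

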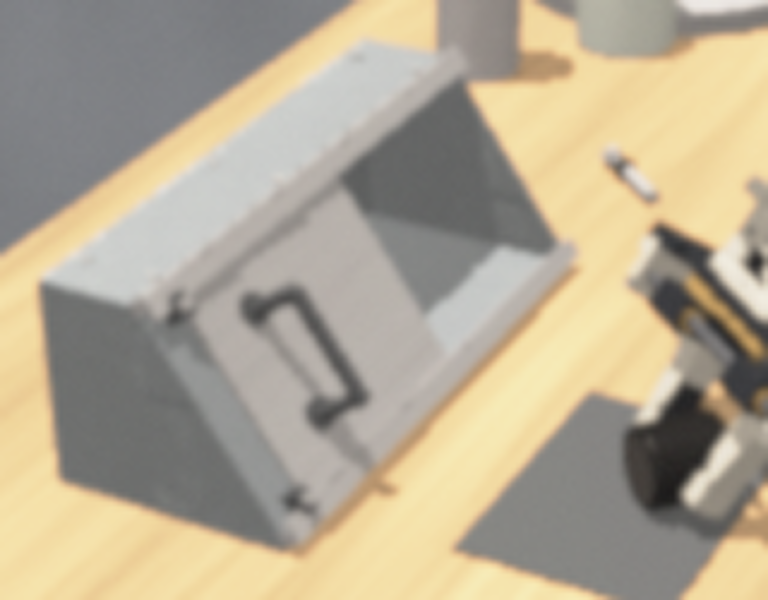

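Gripped: width 50 mm, and the gate still sits at the stop blocks at about (100,210) and (105,378) in the top crop. I'll lift straight up.

Request:
step_arm([
  [0, 0, 0, 0, 5, -7, -0.5],
  [0, 0, 0, 0, 18, -25, -0.5],
  [0, 0, 0, 0, 22, -31, -0.5],
  [0, 0, 0, 0, 22, -31, -0.5],
  [0, 0, 0, 0, 22, -31, -0.5],
  [0, 0, 0, 0, 22, -31, -0.5],
])

```text
time_s: 21.65
tcp_pos: [0.4357, 0.0048, 0.2084]
eef_rot: [145.3, -0.4, 138.7]
contact_force: [1.2, -0.1, -0.7]
gripper_width: 0.0501
```

```bash
cat > place.py <<'E'
from path import *
from h import *
C=np.array([.0007,.0026,-.0112])
def tgt(pc,theta=55,yaw=0):
    R=Rt(theta,yaw)@F; tcp=np.array(pc)-R@C; return tcp,R
def grasp_of(pc,theta=55,yaw=0):
    tcp,R=tgt(pc,theta,yaw); return tcp-R[:,2]*.0188
def delta(pc,theta=55,yaw=0):
    s,p,R=cur();tcp,T=tgt(pc,theta,yaw);log()
    print('t',round(s['time_s'],2),'turn',np.round(Ro.from_matrix(R.T@T).as_rotvec(),3),'shift now',np.round(R.T@(tcp-p)*1000,1),'after',np.round(T.T@(tcp-p)*1000,1),'world',np.round((tcp-p)*1000,1))
    print('piston centre now',np.round(p+R@C,4),'mouth',np.round(R@[0,-.8164,-.5775],3),'F',np.round(s['contact_force'],1),'w',round(s['gripper_width'],4),'q',np.round(s['joints'],1))
E
python3 - <<'E'
from place import *
delta([.668,-.130,.030])
q0=np.array(r.get_state()['joints'])
fin=np.array([.668,-.130,.030]);hi=fin+[0,0,.016];ax=Rt(55,0)[:,2];out=hi-ax*.14
for n,pc in(('fin',fin),('hi',hi),('mid',hi-ax*.07),('out',out),('outup',out+[0,0,.08])):
    g=grasp_of(pc); print(n,pc,[np.round(x,1) for x in ik(g,55,0,flip=True,q0=[-35,29,-32,-123,-34,-121])])
E
```

```text
t 21.65 turn [ 0.781 -0.431 -2.392] shift now [-272.1  -54.   182.9] after [134.1  10.3 303.8] world [ 242.9 -134.1 -182.7]
piston centre now [0.4325 0.002  0.2191] mouth [-0.66  -0.751  0.01 ] F [ 1.2 -0.1 -0.7] w 0.0501 q [ -0.1  -9.  -30.9 -34.6 -49.4 -22.8]
fin [ 0.668 -0.13   0.03 ] [array([ -34.9,   28.9,  -31.9, -123.2,  -34. , -119.9])]
hi [ 0.668 -0.13   0.046] [array([ -33.5,   26.3,  -30.8, -120. ,  -31.5, -125. ])]
mid [ 0.61065936 -0.13        0.08615035] [array([ -34. ,   17.4,  -33.7, -110.4,  -29.2, -135.8])]
out [ 0.55331871 -0.13        0.1263007 ] [array([ -32.1,    7.4,  -35.9,  -97.7,  -26.1, -151.6])]
outup [ 0.55331871 -0.13        0.2063007 ] []
```

```bash
python3 - <<'E'
from place import *
fin=np.array([.668,-.130,.030]);hi=fin+[0,0,.016];ax=Rt(55,0)[:,2];out=hi-ax*.14
q=ik(grasp_of(out),55,0,flip=True,q0=[-32,7,-36,-98,-26,-152])[0]
rows([q],maxdeg=7.7)
E
```

```text
[-0.028, -0.005, 0.144, -1.1, 1.0, 7.0] -> tcp [0.44  0.008 0.203]
[-0.024, -0.003, 0.126, -1.4, 1.0, 5.8] -> tcp [0.444 0.01  0.199]
[-0.025, -0.002, 0.127, -1.7, 1.3, 5.6] -> tcp [0.448 0.011 0.195]
[-0.025, -0.001, 0.127, -2.0, 1.5, 5.3] -> tcp [0.452 0.013 0.191]
[-0.025, 0.0, 0.127, -2.3, 1.9, 5.1] -> tcp [0.457 0.013 0.188]
[-0.025, 0.001, 0.127, -2.5, 2.3, 4.8] -> tcp [0.462 0.013 0.185]
[-0.026, 0.002, 0.128, -2.6, 2.8, 4.6] -> tcp [0.467 0.013 0.182]
[-0.026, 0.004, 0.128, -2.6, 3.4, 4.4] -> tcp [0.472 0.012 0.179]
[-0.026, 0.005, 0.128, -2.6, 3.9, 4.2] -> tcp [0.478 0.01  0.176]
[-0.026, 0.007, 0.128, -2.5, 4.5, 4.0] -> tcp [0.483 0.008 0.173]
[-0.026, 0.008, 0.128, -2.2, 5.1, 3.8] -> tcp [0.489 0.006 0.171]
[-0.022, 0.008, 0.11, -1.6, 4.9, 3.2] -> tcp [0.494 0.003 0.168]
[-0.025, 0.011, 0.129, -1.5, 6.2, 3.6] -> tcp [ 0.5   -0.001  0.166]
[-0.025, 0.013, 0.129, -1.0, 6.7, 3.4] -> tcp [ 0.505 -0.005  0.164]
[-0.025, 0.014, 0.129, -0.4, 7.2, 3.3] -> tcp [ 0.511 -0.01   0.161]
[-0.024, 0.016, 0.129, 0.3, 7.6, 3.2] -> tcp [ 0.517 -0.016  0.159]
[-0.023, 0.018, 0.129, 1.0, 7.9, 3.1] -> tcp [ 0.522 -0.022  0.156]
[-0.022, 0.019, 0.129, 1.9, 8.1, 3.0] -> tcp [ 0.527 -0.029  0.154]
[-0.021, 0.021, 0.129, 2.8, 8.3, 2.9] -> tcp [ 0.532 -0.036  0.151]
[-0.017, 0.019, 0.111, 3.2, 7.1, 2.5] -> tcp [ 0.536 -0.043  0.149]
[-0.019, 0.024, 0.13, 4.5, 8.2, 2.9] -> tcp [ 0.541 -0.051  0.146]
[-0.017, 0.026, 0.13, 5.5, 8.0, 2.8] -> tcp [ 0.545 -0.06   0.144]
[-0.016, 0.027, 0.13, 6.5, 7.7, 2.8] -> tcp [ 0.549 -0.069  0.141]
[-0.014, 0.028, 0.13, 7.4, 7.3, 2.8] -> tcp [ 0.553 -0.079  0.138]
[-0.011, 0.025, 0.111, 7.1, 5.7, 2.4] -> tcp [ 0.556 -0.087  0.135]
[-0.01, 0.03, 0.13, 9.0, 6.1, 2.8] -> tcp [ 0.558 -0.098  0.132]
[-0.008, 0.031, 0.13, 9.8, 5.3, 2.9] -> tcp [ 0.561 -0.108  0.129]
[-0.006, 0.032, 0.13, 10.5, 4.4, 2.9] -> tcp [ 0.563 -0.12   0.125]
[-0.003, 0.028, 0.112, 9.5, 2.9, 2.6] -> tcp [ 0.564 -0.129  0.122]
```

Request:
step_arm([
  [-0.028, -0.005, 0.14, -1, 1, 5, -0.5],
  [-0.025, -0.003, 0.127, -1, 1, 5, -0.5],
  [-0.025, -0.002, 0.127, -2, 1, 5, -0.5],
  [-0.025, -0.001, 0.127, -2, 2, 5, -0.5],
  [-0.025, 0, 0.127, -2, 2, 5, -0.5],
  [-0.025, 0.001, 0.127, -2, 2, 5, -0.5],
  [-0.026, 0.002, 0.128, -3, 3, 4, -0.5],
  [-0.026, 0.004, 0.128, -3, 3, 4, -0.5],
  [-0.026, 0.005, 0.128, -3, 4, 4, -0.5],
  [-0.026, 0.007, 0.128, -2, 4, 4, -0.5],
])

```text
time_s: 22.65
tcp_pos: [0.4823, 0.0079, 0.1839]
eef_rot: [157.0, -43.3, 68.4]
contact_force: [-0.3, -0.5, -0.7]
gripper_width: 0.0501
```

```bash
python3 - <<'E'
from place import *
fin=np.array([.668,-.130,.030]);hi=fin+[0,0,.016];ax=Rt(55,0)[:,2];out=hi-ax*.14
delta(out)
q=ik(grasp_of(out),55,0,flip=True,q0=[-32,7,-36,-98,-26,-152])[0]
rows([q],maxdeg=7.7)
E
```

```text
t 22.65 turn [-0.443  0.477  2.309] shift now [-113.5  124.8   29.3] after [137.2   3.9 102.4] world [  81.7 -137.2  -61.9]
piston centre now [0.4778 0.0018 0.1927] mouth [-0.962  0.223  0.155] F [-0.3 -0.5 -0.7] w 0.0501 q [-11.8  -4.6 -32.8 -57.2 -41.4 -71. ]
[-0.027, 0.009, 0.139, -2.6, 5.7, 4.8] -> tcp [0.489 0.005 0.181]
[-0.025, 0.01, 0.128, -2.0, 5.9, 4.2] -> tcp [0.495 0.001 0.178]
[-0.025, 0.012, 0.128, -1.6, 6.4, 4.0] -> tcp [ 0.501 -0.003  0.175]
[-0.025, 0.013, 0.128, -1.0, 7.0, 3.9] -> tcp [ 0.507 -0.007  0.172]
[-0.026, 0.016, 0.14, -0.4, 8.2, 4.1] -> tcp [ 0.513 -0.013  0.168]
[-0.023, 0.017, 0.129, 0.4, 7.9, 3.6] -> tcp [ 0.519 -0.019  0.165]
[-0.023, 0.018, 0.129, 1.2, 8.2, 3.5] -> tcp [ 0.524 -0.025  0.162]
[-0.022, 0.02, 0.129, 2.1, 8.4, 3.5] -> tcp [ 0.529 -0.032  0.159]
[-0.021, 0.022, 0.129, 3.0, 8.6, 3.4] -> tcp [ 0.535 -0.04   0.156]
[-0.02, 0.023, 0.129, 3.9, 8.6, 3.3] -> tcp [ 0.539 -0.048  0.153]
[-0.018, 0.025, 0.129, 4.9, 8.5, 3.3] -> tcp [ 0.544 -0.057  0.149]
[-0.017, 0.026, 0.129, 5.9, 8.2, 3.3] -> tcp [ 0.548 -0.066  0.146]
[-0.015, 0.027, 0.129, 6.9, 7.9, 3.3] -> tcp [ 0.552 -0.076  0.142]
[-0.013, 0.029, 0.129, 7.8, 7.4, 3.3] -> tcp [ 0.555 -0.086  0.139]
[-0.013, 0.033, 0.141, 9.5, 7.4, 3.5] -> tcp [ 0.558 -0.097  0.134]
[-0.009, 0.031, 0.13, 9.7, 5.9, 3.3] -> tcp [ 0.561 -0.108  0.13 ]
[-0.007, 0.032, 0.13, 10.4, 5.1, 3.3] -> tcp [ 0.563 -0.119  0.126]
[-0.005, 0.029, 0.118, 10.1, 3.7, 3.1] -> tcp [ 0.564 -0.129  0.122]
```

Request:
step_arm([
  [-0.027, 0.009, 0.138, -3, 5, 4, -0.5],
  [-0.025, 0.01, 0.128, -2, 5, 4, -0.5],
  [-0.025, 0.012, 0.128, -2, 6, 4, -0.5],
  [-0.025, 0.013, 0.128, -1, 7, 4, -0.5],
  [-0.026, 0.016, 0.138, 0, 8, 4, -0.5],
  [-0.023, 0.017, 0.129, 0, 8, 4, -0.5],
  [-0.023, 0.018, 0.129, 1, 8, 3, -0.5],
  [-0.022, 0.02, 0.129, 2, 8, 3, -0.5],
  [-0.021, 0.022, 0.129, 3, 8, 3, -0.5],
  [-0.02, 0.023, 0.129, 4, 8, 3, -0.5],
])

```text
time_s: 23.65
tcp_pos: [0.5334, -0.0484, 0.1484]
eef_rot: [-136.3, -36.2, -41.4]
contact_force: [0.1, 0.4, -0.4]
gripper_width: 0.0499
```

```bash
python3 - <<'E'
from place import *
fin=np.array([.668,-.130,.030]);hi=fin+[0,0,.016];ax=Rt(55,0)[:,2];out=hi-ax*.14
delta(out)
q=ik(grasp_of(out),55,0,flip=True,q0=[-32,7,-36,-98,-26,-152])[0]
rows([q],maxdeg=7.7)
E
```

```text
t 23.65 turn [-0.087  0.234  0.98 ] shift now [46.1 75.1 20.2] after [80.9  4.1 40.2] world [ 30.6 -80.9 -26.4]
piston centre now [ 0.5247 -0.0535  0.1539] mouth [-0.307  0.527  0.792] F [ 0.1  0.4 -0.4] w 0.0499 q [ -23.1    1.9  -35.4  -80.4  -31.9 -118.6]
[-0.017, 0.025, 0.128, 6.2, 8.0, 3.7] -> tcp [ 0.539 -0.057  0.145]
[-0.014, 0.026, 0.123, 6.9, 7.3, 3.6] -> tcp [ 0.543 -0.066  0.142]
[-0.013, 0.027, 0.123, 7.7, 6.9, 3.6] -> tcp [ 0.548 -0.076  0.139]
[-0.011, 0.028, 0.123, 8.6, 6.3, 3.6] -> tcp [ 0.552 -0.086  0.136]
[-0.01, 0.029, 0.123, 9.4, 5.7, 3.6] -> tcp [ 0.556 -0.096  0.133]
[-0.008, 0.03, 0.123, 10.1, 4.9, 3.7] -> tcp [ 0.559 -0.107  0.129]
[-0.006, 0.03, 0.123, 10.7, 4.0, 3.7] -> tcp [ 0.562 -0.118  0.126]
[-0.004, 0.03, 0.118, 10.9, 2.9, 3.6] -> tcp [ 0.564 -0.129  0.122]
```

Request:
step_arm([
  [-0.017, 0.025, 0.128, 6, 7, 3, -0.5],
  [-0.014, 0.026, 0.123, 7, 7, 3, -0.5],
  [-0.013, 0.027, 0.123, 8, 7, 3, -0.5],
  [-0.011, 0.028, 0.123, 9, 6, 3, -0.5],
  [-0.01, 0.029, 0.123, 9, 6, 3, -0.5],
  [-0.008, 0.03, 0.123, 10, 5, 3, -0.5],
  [-0.006, 0.03, 0.123, 11, 4, 3, -0.5],
  [-0.004, 0.03, 0.118, 11, 3, 3, -0.5],
])

```text
time_s: 24.45
tcp_pos: [0.5577, -0.1324, 0.1212]
eef_rot: [-125.5, 1.7, -91.9]
contact_force: [-0.1, -0.7, -0.9]
gripper_width: 0.05
```

```bash
python3 - <<'E'
from place import *
fin=np.array([.668,-.130,.030]);hi=fin+[0,0,.016];ax=Rt(55,0)[:,2];out=hi-ax*.14
delta(out);delta(hi)
for n in('side','top'):
  im=r.capture(n)[:,:,::-1]; cv2.imwrite('pics/%s11f.png'%n,im); cv2.imwrite('pics/%s11.png'%n,cv2.resize(im[95:265,220:420],None,fx=3.5,fy=3.5,interpolation=cv2.INTER_CUBIC))
E
```

```text
t 24.45 turn [ 0.009 -0.01  -0.044] shift now [-3.4 -4.2  4.6] after [-3.1 -4.3  4.7] world [6.3 3.1 0.8]
piston centre now [ 0.547  -0.1329  0.1255] mouth [ 0.004 -0.03   1.   ] F [-0.1 -0.7 -0.9] w 0.05 q [ -31.8    6.8  -36.2  -96.7  -25.  -155.4]
t 24.45 turn [ 0.009 -0.01  -0.044] shift now [ -4.8  -5.4 144.6] after [ -3.1  -4.3 144.7] world [121.    3.1 -79.5]
piston centre now [ 0.547  -0.1329  0.1255] mouth [ 0.004 -0.03   1.   ] F [-0.1 -0.7 -0.9] w 0.05 q [ -31.8    6.8  -36.2  -96.7  -25.  -155.4]
```

View pics/side11.png

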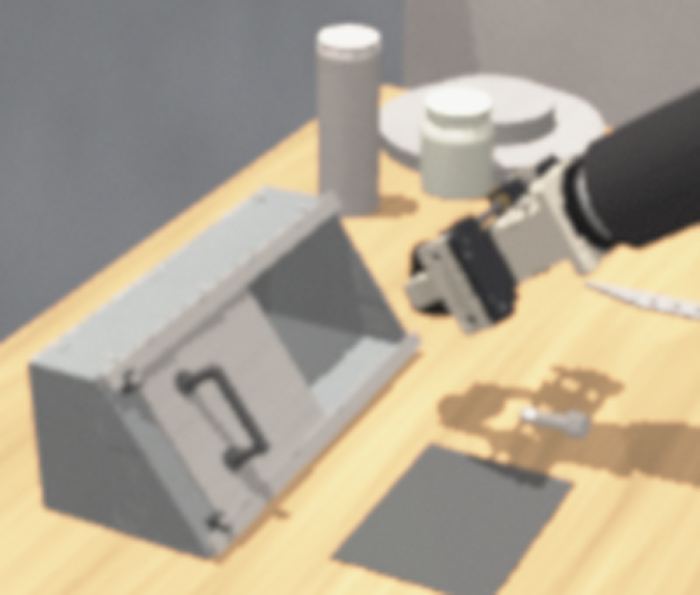

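View pics/top11.png

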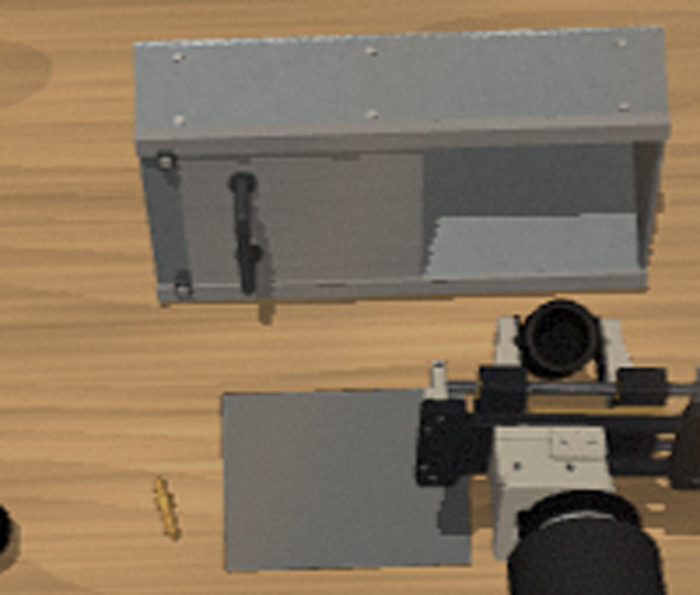

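```bash
python3 - <<'E'
from place import *
f=lambda x,y:((x+.5)/3.5-.5+220,(y+.5)/3.5-.5+95)
print('piston rim',onz('top',*f(562,338),.1505),'expected',cur()[1]+cur()[2]@C+[0,0,.025])
print('right wall',onz('top',*f(638,268),.006),onz('top',*f(634,214),.006),'gate edge',onz('top',*f(427,275),.02))
print('lip front',onz('top',*f(645,290),.012), onz('top',*f(500,295),.0))
print('roof front edge',onz('top',*f(668,130),.134),onz('top',*f(400,140),.134),'rear',onz('top',*f(664,29),.134))
E
```

```text
piston rim [ 0.5472688  -0.13441418  0.1505    ] expected [ 0.5468991  -0.13299044  0.15021427]
right wall [ 0.61393248 -0.20987572  0.006     ] [ 0.65453626 -0.20885958  0.006     ] gate edge [ 0.61129894 -0.05308877  0.02      ]
lip front [ 0.59652505 -0.21325252  0.012     ] [ 0.59767013 -0.10760427  0.        ]
roof front edge [ 0.68796703 -0.21376108  0.134     ] [ 0.6866675  -0.03308804  0.134     ] rear [ 0.7579027  -0.21454914  0.134     ]
```

The camera rim (0.547,-0.134) agrees with the expected position (0.547,-0.133). The bay's free span measures y -0.2095 to -0.053, which is 157 mm as given. I'll insert in stages.

Request:
step_arm([
  [0.009, -0.01, -0.044, -3, -4, 10, -0.5],
  [0, 0, 0, 0, 0, 25, -0.5],
  [0, 0, 0, 0, 0, 25, -0.5],
])

```text
time_s: 24.85
tcp_pos: [0.6097, -0.1286, 0.0923]
eef_rot: [-124.8, -0.9, -89.3]
contact_force: [-0.0, 0.3, -0.1]
gripper_width: 0.0503
```

```bash
python3 - <<'E'
from place import *
fin=np.array([.668,-.130,.030]);delta(fin+[0,0,.016])
E
```

```text
t 24.85 turn [-0.004  0.002  0.02 ] shift now [ 0.8  2.3 85.5] after [ 0.7  1.9 85.5] world [ 68.9  -0.7 -50.6]
piston centre now [ 0.5991 -0.1294  0.0966] mouth [-0.009  0.015  1.   ] F [-0.   0.3 -0.1] w 0.0503 q [ -33.9   15.3  -34.3 -108.   -28.9 -137.5]
```

Request:
step_arm([
  [-0.004, 0, 0.02, 0, 0, 20, -0.5],
  [0, 0, 0, 0, 0, 20, -0.5],
  [0, 0, 0, 0, 0, 20, -0.5],
])

```text
time_s: 25.15
tcp_pos: [0.6609, -0.1277, 0.0564]
eef_rot: [-125.0, -0.4, -89.4]
contact_force: [-0.8, 0.1, -0.8]
gripper_width: 0.0505
```

```bash
python3 - <<'E'
from place import *
fin=np.array([.668,-.130,.030]);delta(fin+[0,0,.016])
for n in('side','top'):
  im=r.capture(n)[:,:,::-1]; cv2.imwrite('pics/%s12.png'%n,cv2.resize(im[115:235,250:420],None,fx=4.5,fy=4.5,interpolation=cv2.INTER_CUBIC))
E
```

```text
t 25.15 turn [-0.001  0.004  0.012] shift now [ 1.7  1.9 23. ] after [ 1.6  1.9 23. ] world [ 17.8  -1.6 -14.7]
piston centre now [ 0.6502 -0.1285  0.0607] mouth [-0.005  0.007  1.   ] F [-0.8  0.1 -0.8] w 0.0505 q [ -33.5   23.3  -31.6 -116.7  -30.7 -128.2]
```

View pics/side12.png

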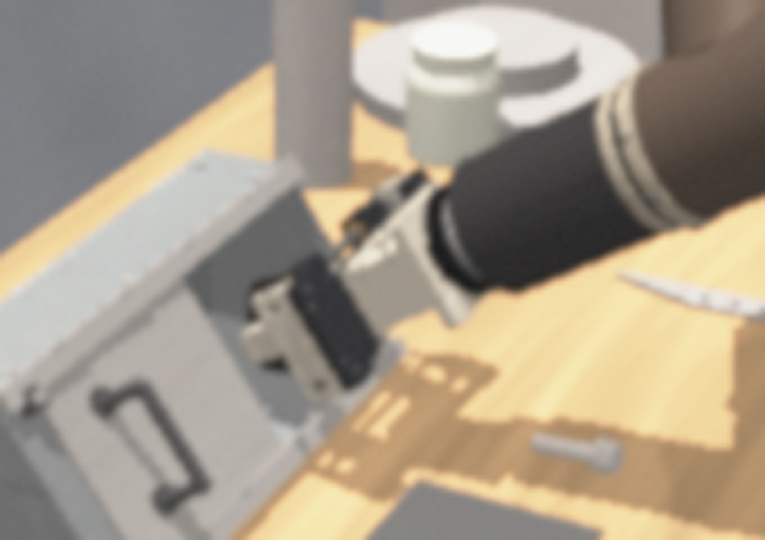

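View pics/top12.png

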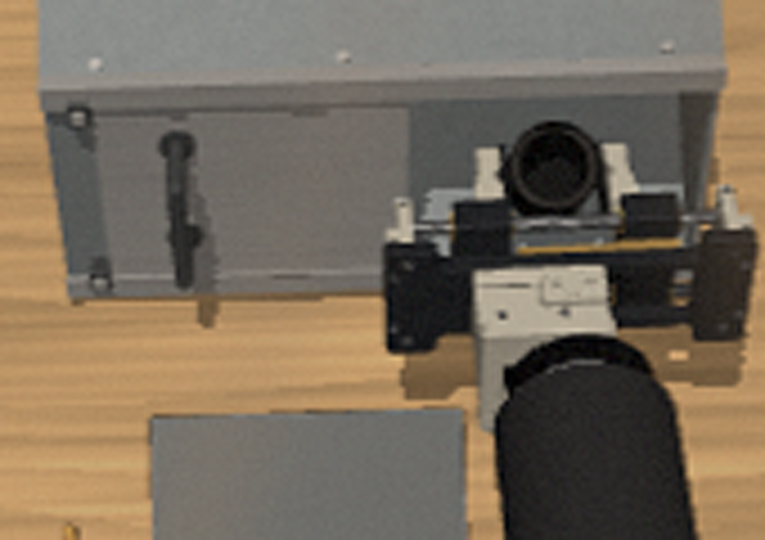

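Clear so far. I'll continue gently.

Request:
step_arm([
  [0, 0.004, 0.012, 1, 0, 10, -0.5],
  [0, 0, 0, 0, 0, 6, -0.5],
])

```text
time_s: 25.45
tcp_pos: [0.6737, -0.1276, 0.0455]
eef_rot: [-125.1, -0.1, -89.7]
contact_force: [-0.7, 0.7, 0.0]
gripper_width: 0.0499
```

Request:
step_arm([
  [0, 0, 0, 0, 0, 5, -0.5],
  [0, 0, 0, 0, 0, 2, -0.5],
])

```text
time_s: 25.65
tcp_pos: [0.6794, -0.127, 0.0415]
eef_rot: [-125.1, -0.2, -89.6]
contact_force: [0.8, 0.2, -1.3]
gripper_width: 0.05
```

```bash
python3 - <<'E'
from place import *
fin=np.array([.668,-.130,.030]);delta(fin)
E
```

```text
t 25.65 turn [0.002 0.004 0.007] shift now [ 2.3 13.4  8.4] after [ 2.3 13.4  8.4] world [ -0.8  -2.3 -15.8]
piston centre now [ 0.6688 -0.1277  0.0458] mouth [-0.003  0.004  1.   ] F [ 0.8  0.2 -1.3] w 0.05 q [ -33.2   26.3  -30.6 -119.7  -31.3 -125.2]
```

Request:
step_arm([
  [0, 0.004, 0.007, 2, 5, 3, -0.5],
  [0, 0, 0, 0, 3, 2, -0.5],
])

```text
time_s: 25.85
tcp_pos: [0.6793, -0.1286, 0.0333]
eef_rot: [-125.0, -0.1, -89.9]
contact_force: [0.2, 0.3, -0.4]
gripper_width: 0.0502
```

Request:
step_arm([
  [0, 0, 0, 0, 2, 1, -0.5],
])

```text
time_s: 25.95
tcp_pos: [0.6789, -0.1286, 0.0311]
eef_rot: [-125.0, -0.2, -89.8]
contact_force: [-0.2, -0.9, -0.9]
gripper_width: 0.0503
```

Request:
step_arm([
  [0, 0, 0, 0, 2, 1, -0.5],
])

```text
time_s: 26.05
tcp_pos: [0.6785, -0.1286, 0.029]
eef_rot: [-125.0, -0.2, -89.8]
contact_force: [-0.0, 0.4, -0.9]
gripper_width: 0.0498
```

```bash
python3 - <<'E'
from place import *
fin=np.array([.668,-.130,.030]);delta(fin)
for n in('side','top'):
  im=r.capture(n)[:,:,::-1]; cv2.imwrite('pics/%s13.png'%n,cv2.resize(im[115:215,280:420],None,fx=5.5,fy=5.5,interpolation=cv2.INTER_CUBIC))
E
```

```text
t 26.05 turn [-0.001  0.001  0.004] shift now [0.7 2.6 2.1] after [0.7 2.6 2.1] world [ 0.2 -0.7 -3.3]
piston centre now [ 0.6678 -0.1294  0.0333] mouth [-0.005  0.003  1.   ] F [-0.   0.4 -0.9] w 0.0498 q [ -34.7   28.4  -31.8 -122.7  -33.7 -120.5]
```

View pics/side13.png

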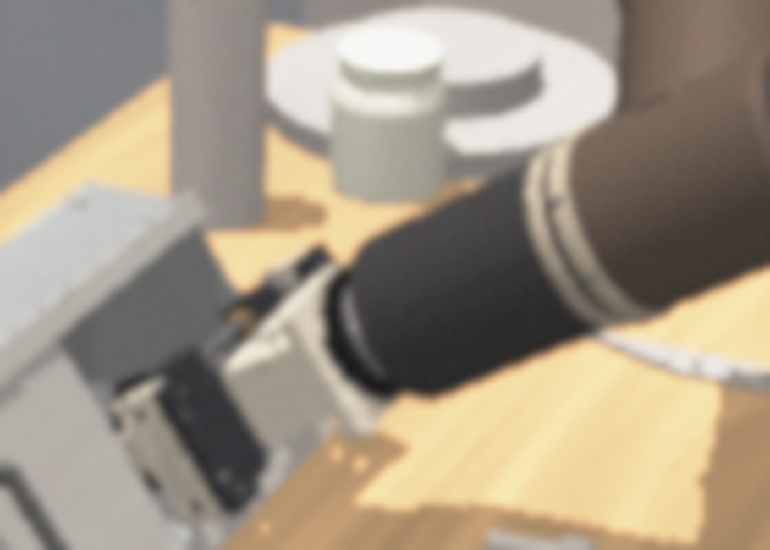

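View pics/top13.png

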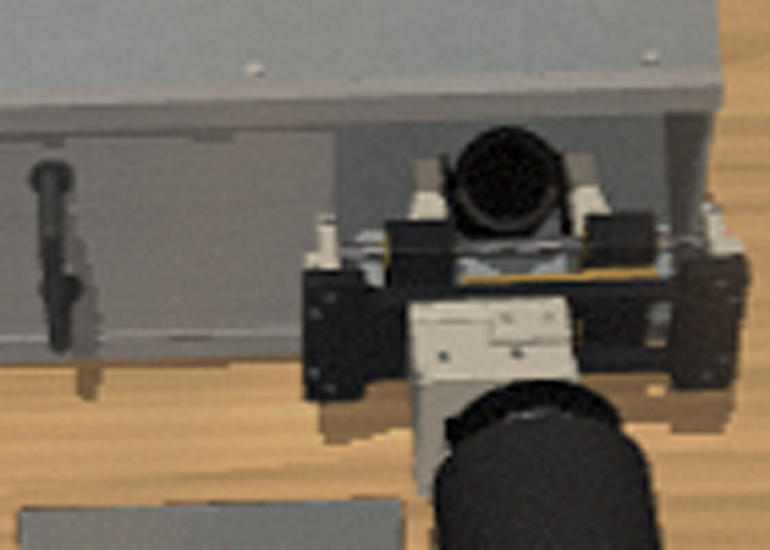

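Request:
step_arm([
  [0, 0, 0, 0, 1.6, 1.2, -0.5],
])

```text
time_s: 26.25
tcp_pos: [0.6785, -0.1287, 0.027]
eef_rot: [-125.0, -0.2, -89.8]
contact_force: [-0.9, 0.2, -0.5]
gripper_width: 0.0505
```

Request:
step_arm([
  [0, 0, 0, 0, 1.3, 0.9, -0.5],
])

```text
time_s: 26.35
tcp_pos: [0.6786, -0.1287, 0.0254]
eef_rot: [-125.0, -0.2, -89.8]
contact_force: [-0.2, -0.3, -0.7]
gripper_width: 0.0501
```

Request:
step_arm([
  [0, 0, 0, 0, 1, 0.7, -0.5],
])

```text
time_s: 26.45
tcp_pos: [0.6791, -0.1287, 0.025]
eef_rot: [-124.8, -0.2, -89.8]
contact_force: [-6.1, 0.1, 10.3]
gripper_width: 0.0503
```

Floor contact: 10 N up with the piston centre at z≈0.029, as expected. Release and back out.

Request:
step_arm([
  [0, 0, 0, 0, 0, 0, 0.2],
  [0, 0, 0, 0, 0, 0, 0.3],
  [0, 0, 0, 0, 0, 0, 0.35],
  [0, 0, 0, 0, 0, 0, 0.35],
  [0, 0, 0, 0, 0, -4, 0.35],
  [0, 0, 0, 0, 0, -12, 0.35],
  [0, 0, 0, 0, 0, -25, 0.35],
  [0, 0, 0, 0, 0, -30, 0.35],
  [0, 0, 0, 0, 0, -30, 0.35],
  [0, 0, 0, 0, 0, -30, 0.35],
])

```text
time_s: 27.45
tcp_pos: [0.5659, -0.1293, 0.0995]
eef_rot: [-125.1, -0.0, -89.9]
contact_force: [0.6, -0.2, -0.2]
gripper_width: 0.0591
```

```bash
python3 - <<'E'
from place import *
delta([.668,-.13,.03])
for n in('side','top'):
  im=r.capture(n)[:,:,::-1]; cv2.imwrite('pics/%s14f.png'%n,im);cv2.imwrite('pics/%s14.png'%n,cv2.resize(im[95:215,270:420],None,fx=5,fy=5,interpolation=cv2.INTER_CUBIC))
E
```

```text
t 27.45 turn [0.002 0.002 0.001] shift now [  0.2  -4.5 134.7] after [  0.   -4.3 134.7] world [112.8  -0.  -73.8]
piston centre now [ 0.5552 -0.13    0.1038] mouth [-0.003  0.     1.   ] F [ 0.6 -0.2 -0.2] w 0.0591 q [ -36.    11.4  -37.4 -103.8  -29.8 -141.4]
```

View pics/side14.png

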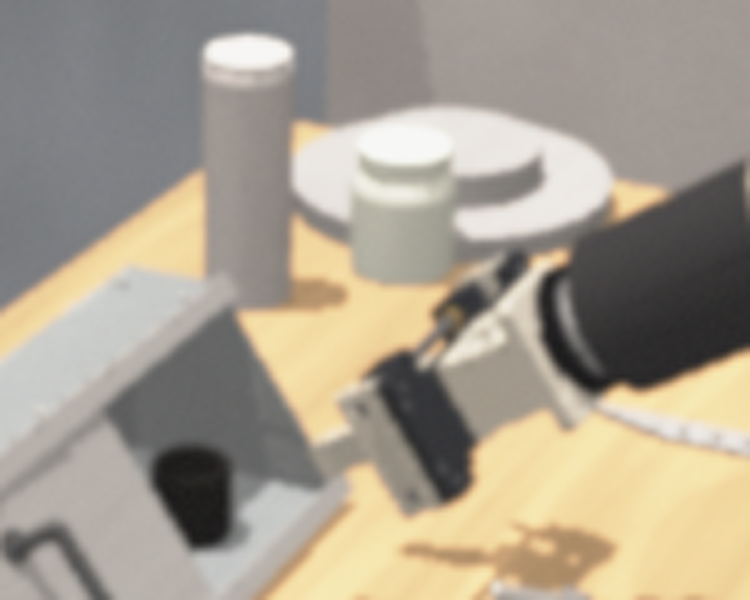

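View pics/top14.png

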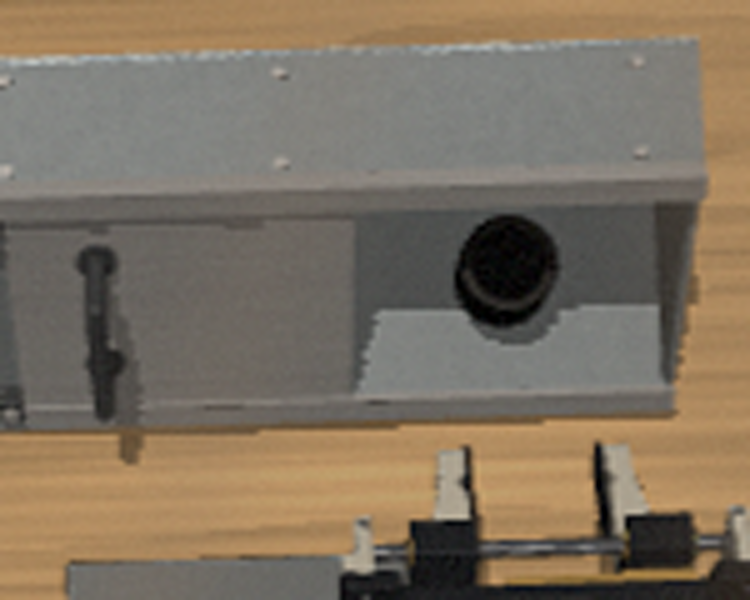

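The piston stands mouth up in the bay, rim centre near (508,263) in the top crop. Checking the depth.

```bash
python3 - <<'E'
from place import *
f=lambda x,y:((x+.5)/5-.5+270,(y+.5)/5-.5+95)
print('rim',onz('top',*f(508,262),.055),'size',onz('top',*f(458,262),.055)[1]-onz('top',*f(558,262),.055)[1])
print('base front',onz('top',*f(500,327),.005))
print('floor front inside lip',onz('top',*f(560,388),.012),'lip bench',onz('top',*f(560,420),0),'channel edge',onz('top',*f(560,388),.025))
print('roof edge',onz('top',*f(560,187),.134),onz('top',*f(560,212),.12),onz('top',*f(560,212),.131))
E
```

```text
rim [ 0.67023513 -0.12792705  0.055     ] size 0.05010012946924386
base front [ 0.64607458 -0.12756251  0.005     ]
floor front inside lip [ 0.61203961 -0.15646383  0.012     ] lip bench [ 0.59704157 -0.15720292  0.        ] channel edge [ 0.61008909 -0.1548721   0.025     ]
roof edge [ 0.68955518 -0.14569119  0.134     ] [ 0.68063073 -0.14692612  0.12      ] [ 0.67820222 -0.14554546  0.131     ]
```

By the top view the piston centre is near bay x ≈ -25. That clears the limit (-32), but only by a few mm. I'll close the fingers and nudge it about 14 mm deeper.

```bash
python3 - <<'E'
from place import *
s,p,R=cur()
for t in([.600,-.1285,.0584],[.632,-.1285,.036],[.654,-.1285,.028]): print(t,np.round(R.T@(np.array(t)-p)*1000,1))
g=np.array([.654,-.1285,.028])-R[:,2]*.0188
print(ik(g,55,0,flip=True,q0=[-35,29,-32,-123,-34,-121]))
E
```

```text
[0.6, -0.1285, 0.0584] [-0.5 16.1 53.3]
[0.632, -0.1285, 0.036] [-0.5 16.2 92.3]
[0.654, -0.1285, 0.028] [ -0.5  10.2 115. ]
[array([ -36.86969376,   27.89123053,  -34.58796224, -122.74799416,
        -35.76055734, -118.32670218])]
```

Request:
step_arm([
  [0, 0, 0, 0, 0, 0, -0.5],
  [0, 0, 0, 0, 0, 0, -1],
  [0, 0, 0, 0, 0, 0, -1],
  [0, 0, 0, 0, 0, 0, -1],
  [0, 0, 0, 0, 0, 0, -1],
  [0, 0, 0, 0, 0, 0, -1],
])

```text
time_s: 28.15
tcp_pos: [0.5655, -0.129, 0.1015]
eef_rot: [-125.0, -0.2, -89.9]
contact_force: [-1.0, 0.3, 0.1]
gripper_width: 0.0169
```

Request:
step_arm([
  [0, 0, 0, 0, 8, 5, -1],
  [0, 0, 0, 0, 9, 10, -1],
  [0, 0, 0, 0, 0, 25, -1],
  [0, 0, 0, 0, 0, 25, -1],
  [0, 0, 0, 0, 0, 15, -1],
])

```text
time_s: 28.65
tcp_pos: [0.6236, -0.1299, 0.0405]
eef_rot: [-124.9, -0.3, -89.9]
contact_force: [-0.4, 0.2, -0.5]
gripper_width: 0.0006
```

```bash
python3 - <<'E'
from place import *
s,p,R=cur();print(p,s['gripper_width'],s['contact_force'])
for t in([.632,-.1285,.036],[.654,-.1285,.028]): print(t,np.round(R.T@(np.array(t)-p)*1000,1))
for n in('side','top'):
  im=r.capture(n)[:,:,::-1]; cv2.imwrite('pics/%s15.png'%n,cv2.resize(im[125:215,280:420],None,fx=5.5,fy=5.5,interpolation=cv2.INTER_CUBIC))
E
```

```text
[ 0.62359674 -0.12988156  0.04050234] 0.0005549751060382742 [-0.43249885  0.236248   -0.4503054 ]
[0.632, -0.1285, 0.036] [-1.4 -1.1  9.5]
[0.654, -0.1285, 0.028] [-1.4 -7.1 32.1]
```

View pics/side15.png

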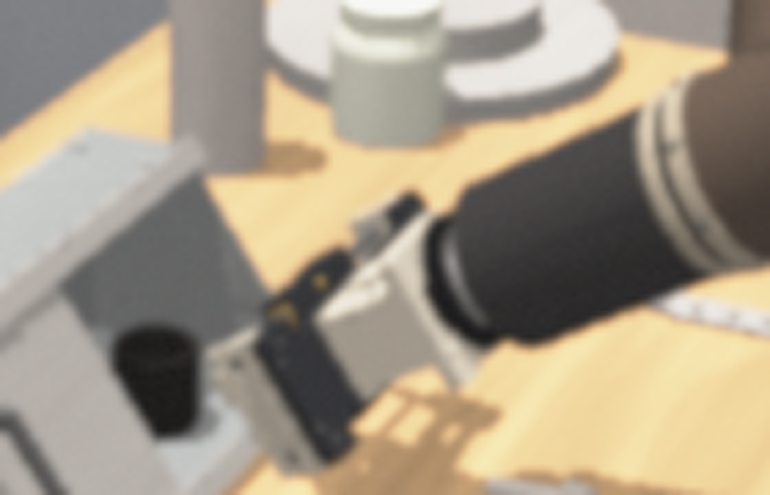

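View pics/top15.png

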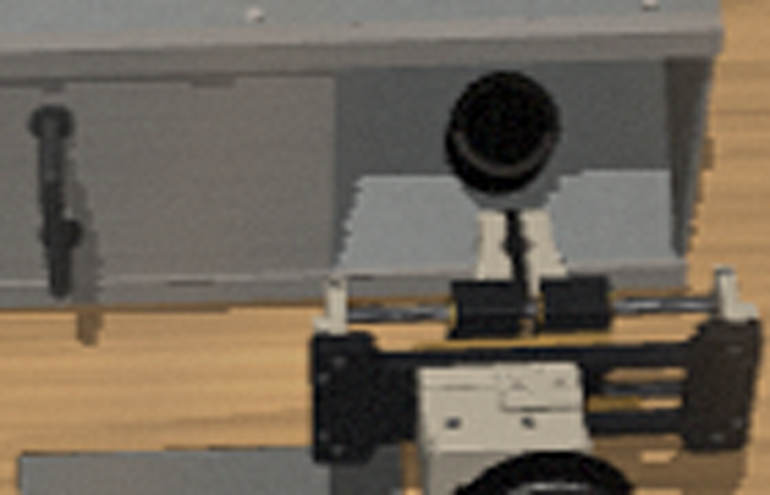

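Request:
step_arm([
  [0, 0, 0, -1, -1, 7, -1],
  [0, 0, 0, 0, -2, 7, -1],
  [0, 0, 0, 0, -2, 7, -1],
])

```text
time_s: 29.05
tcp_pos: [0.6433, -0.1282, 0.0316]
eef_rot: [-125.0, -0.2, -89.8]
contact_force: [-1.9, 0.5, 0.9]
gripper_width: 0.0001
```

Request:
step_arm([
  [0, 0, 0, 0, -2, 6, -1],
  [0, 0, 0, 0, -1, 5, -1],
])

```text
time_s: 29.25
tcp_pos: [0.6553, -0.1281, 0.0285]
eef_rot: [-124.9, -0.3, -89.8]
contact_force: [-1.4, 0.9, 0.9]
gripper_width: 0.001
```

```bash
python3 - <<'E'
from place import *
s,p,R=cur();print(p,s['gripper_width'],s['contact_force'])
for n in('side','top'):
  im=r.capture(n)[:,:,::-1]; cv2.imwrite('pics/%s16.png'%n,cv2.resize(im[125:215,280:420],None,fx=5.5,fy=5.5,interpolation=cv2.INTER_CUBIC))
E
```

```text
[ 0.6553322  -0.12809014  0.02848798] 0.0010016317549677235 [-1.42558172  0.86783561  0.91219694]
```

View pics/top16.png

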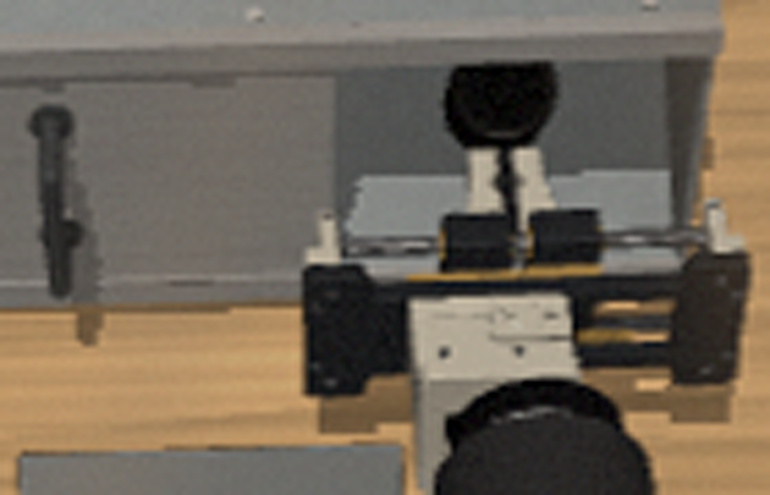

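The piston slid in upright, its rim now just under the roof edge. I'll retract straight out along the tool and look.

Request:
step_arm([
  [0, 0, 0, 0, 0, -8, -1],
  [0, 0, 0, 0, 0, -25, -1],
  [0, 0, 0, 0, 0, -35, -1],
  [0, 0, 0, 0, 0, -35, -1],
  [0, 0, 0, 0, 0, -35, -1],
  [0, 0, 0, 0, 0, -20, -1],
  [0, 0, 0, 0, 0, 0, -1],
])

```text
time_s: 30.05
tcp_pos: [0.5171, -0.1292, 0.1215]
eef_rot: [-125.0, -0.3, -90.0]
contact_force: [1.1, 0.1, -0.2]
gripper_width: 0.0004
```

```bash
python3 - <<'E'
from place import *
s,p,R=cur();print(p,s['gripper_width'],s['contact_force'],np.round(s['joints']))
for n in('side','top'):
  im=r.capture(n)[:,:,::-1]; cv2.imwrite('pics/%s17f.png'%n,im);cv2.imwrite('pics/%s17.png'%n,cv2.resize(im[95:255,220:420],None,fx=3.7,fy=3.7,interpolation=cv2.INTER_CUBIC))
E
```

```text
[ 0.51708063 -0.1291915   0.12153372] 0.0004173782628169864 [ 1.12625403  0.14159618 -0.15598185] [ -36.    4.  -40.  -96.  -29. -150.]
```

View pics/side17.png

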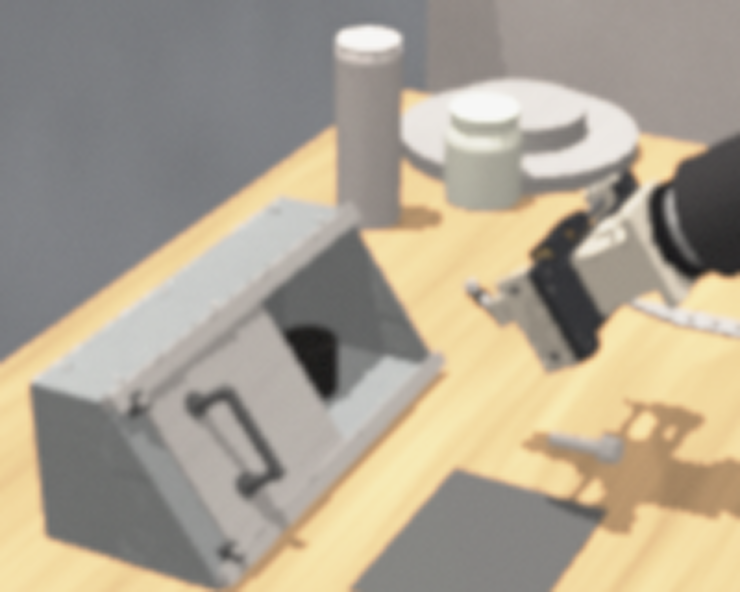

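View pics/top17f.png

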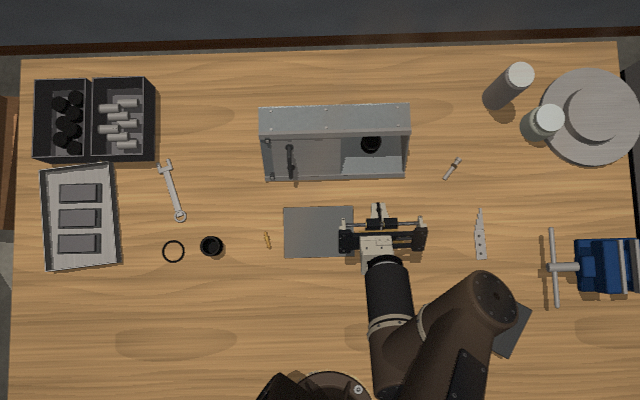

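The piston stands mouth up well inside the bay, the gate is at its stop, and the bystanders are where they were. The gripper is clear of everything, so I'll hand in.

```bash
python3 - <<'E'
from plant import r
print(r.close_job())
E
```

```text
the job is handed in; nothing more can be done
None
```

The job is handed in at about 30 s with both parts done, but one force reading early on went over the 120 N wrist limit and may count as a fail.

- **Gate:** I drew it left by its handle for about 158 mm until it came up solid (37 N, no further movement). Later pictures show it still at the stop blocks.
- **Piston:** I picked up piston_1, laid it on the mat, regripped it and stood it mouth up on the bay floor. I then nudged it about 15 mm deeper with the closed fingers. The last pictures show it upright, partly under the roof edge.
- **Depth in the bay:** By my estimate its centre is at bay x of about -10 mm, against the -32 mm limit. That comes from the fingertip position; I did not measure it again in the pictures after the nudge.
- **Everything else:** By eye, piston_2 and the other items look unmoved in the last pictures. The bolt is hidden in the final top view, but in the side view it is within about 1 pixel of where it started. The gripper was touching nothing when I handed in.

**Failed or disagreeing checks:**
- **Wrist force:** At 1.8 s, in free air, joint 3 ran onto its range limit. The force reading jumped to about 180 N for a moment, then returned to zero.
- **Camera disagreement:** The two cameras differed by 5–7 mm on the pistons. I used their mean, and it agreed with the gripper to about 1 mm at the pick.
- **Rolling on the mat:** After release on the mat, the piston seems to have rolled about 9 mm. I measured it again before the regrip.

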